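Rebuild the tube rotator head

TASK

The washed tube discs go back on the rotator: thread all three, hub up, onto its upright spindle in order of size, the largest at the bottom, then the medium one, then the smallest on top, each resting flat on the one below. Lower each disc down the spindle until it rests, do not let it drop, and leave the tube rack, the wash bottle and the pipette tip box where they are.

Things in the scene. Friction and masses are not known exactly. Their poses are not given: they have to be found in the camera images.
- disc_large: Large tube disc, aluminium flange 140 mm in diameter with 12 dark marks, 200 to 370 g. Origin: centre of the underside; z along its axis, hub side up. Flange 6 mm thick, on it a black round hub 36 mm in diameter, 24 mm tall (disc 30 mm tall in all), to be gripped from above; a 20 mm bore goes right through. Starts loose, flat on the table, hub up, beside the rotator; the discs swap places.
- disc_medium: Medium tube disc, aluminium flange 110 mm in diameter with 8 dark marks, 120 to 240 g. Origin: centre of the underside; z along its axis, hub side up. Flange 6 mm thick, on it a black round hub 36 mm in diameter, 24 mm tall (disc 30 mm tall in all), to be gripped from above; a 20 mm bore goes right through. Starts loose, flat on the table, hub up, beside the rotator; the discs swap places.
- disc_small: Small tube disc, aluminium flange 80 mm in diameter with 6 dark marks, 70 to 150 g. Origin: centre of the underside; z along its axis, hub side up. Flange 6 mm thick, on it a black round hub 36 mm in diameter, 24 mm tall (disc 30 mm tall in all), to be gripped from above; a 20 mm bore goes right through. Starts loose, flat on the table, hub up, beside the rotator; the discs swap places.
- spindle_seat (a point): Centre of the rotator's seat, where the large disc's underside must rest: flat top of a dark steel boss 60 mm in diameter, 53 mm above the table, on a grey box 130 x 110 mm whose top is 44 mm above the table. Fixed to the table. z points up along the spindle's axis.
- spindle_tip (a point): Top of the fixed vertical steel spindle, 76 mm above the seat (129 mm above the table). 14 mm in diameter, the last 8 mm taper to 5 mm. With all discs on, their undersides lie 0, 30 and 60 mm above the seat and the tip is inside the small disc. With only the large disc on, the spindle stands 46 mm above its hub.
- tube_rack: White rack of capped tubes, 70 x 150 mm, 100 mm tall, loose; origin at the centre of its underside. Leave alone.
- wash_bottle: White plastic wash bottle, 68 mm in diameter, 190 mm tall with its bent spout, loose; origin at the centre of its underside. Leave alone.
- tip_box: Grey pipette tip box with white lid, 88 x 123 mm, 58 mm tall, loose; origin at the centre of its underside. Leave alone.
There are look-alikes about, which are no part of the job. Leave any purple look-alike of the disc_large alone.

How it is judged:
By the outcome, as a careful person would: the job done as asked, in the order asked, and still so for the second after the job is handed in, with the robot touching nothing.
It also fails if it takes over 72 s, if anything falls off the work surface, if the arm or the gripper's body presses on something with over 40 N, if the wrist force passes 120 N, or if a joint passes its speed limit or range.

ROBOT

A 6-joint arm with a two-finger parallel gripper is mounted at the origin on the work surface. World frame = base frame: x ahead of the robot, y to its left, z up, the work surface at z = 0. Lengths are in mm, angles in rad, forces in N, time in s.
With the tool pointing down it reaches from about 350 to 975 mm from the base axis. Payload 7.1 kg.
Tool frame: the origin (TCP) lies at the very end of the fingers, on their centre line; the grasp point (between the pads) lies 19 mm behind it; z points along the fingers, y is the direction in which the jaws open and shut (so a half turn about z gives the same grasp; the last joint's range is limited). The gripper opens to 88 mm and grips with 3 to 60 N. Pads are 20 mm wide; open, the fingers measure 115 mm over their backs; the gripper's body (75 mm by 178 mm) begins 61 mm behind the grasp point.
Start: joints at [-1.133, 0.423, 1.63, -0, 1.089, -0.019], TCP at [275.688, -560.893, 189.275] pointing down, gripper open.
Joint ranges: [-3, 3], [-0.9, 2.11], [0.09, 2.58], [-1.31, 4.45], [0.11, 2.69], [-2.54, 2.54]. Speed limits (rad/s): [2.39, 2.39, 3.01, 3.14, 3.14, 3.14].

INTERFACE

Orientations are given as a rotation vector (axis times angle).
In Python, from workcell import readout, imaging, close_job gives the robot as it stands.
- The arm moves only by the tool carry_out, never from a script. Its argument "rows" is a list of rows, each a list of 3 entries, a list of its own where there are three numbers: the shift along the tool's x, y, z in m, then the turn, a rotation vector about the tool's x, y, z in rad, then the closure, from 0 (fully open) to 1 (shut). In form: [[[dx, dy, dz], [wx, wy, wz], hand], ...]. A call has 1 to 12 rows; each row shifts and turns the commanded pose from where the row before left it, along the tool's axes as they then stand; what a row does not reach is not made up. A row lasts 1/12 s, in which the tool goes at most 41.7 mm and 7.16 degrees, less where a joint would pass 70% of its speed; a pose out of reach is approached as far as the arm can. A call with a gripper value outside its range is refused whole. The fingers move at their own pace and stop on an object; the grip force is fixed at half the most. Time passes only in rows, so rows that do not move let the fingers close. It gives the time, the measured TCP pose, the force and the opening at its end, in the units of the state.
- readout.get_obs(): the state, without advancing time (a new reading comes with each control period).
- imaging.get_image(name): name is "scene" or "top" or "wrist"; returns the picture (480x640x3 uint8, red, green, blue); there is no depth.
- imaging.camera_params(name): a dict with "fx", "fy", "cx", "cy" (pixels), "k1" (the pictures are not rectified: a ray, as slopes to the right and down, at radius r is drawn at 1 + k1 r^2 times it, then the intrinsics apply), "rvec" (rotation vector, rad) and "tvec" (3), from world to camera coordinates, as OpenCV has them; the wrist camera has in their place "T_tool_cam" (4x4, takes a point from camera to tool coordinates, whose origin is the TCP and whose axes are the flange's). Camera axes: x right, y down, z forward; pixel columns grow to the right and rows downward; lengths in mm; the calibration is good to about 2 mm. A picture is of the moment at which its call begins: read the wrist's pose just before it. camera_params takes no time and is no camera call.
- close_job(): hands the job in, once; it reports no verdict.
The state is a dict: "t": time; "qpos": joint angles; "qvel": joint speeds; "joint_torque": joint torques, N m; "ee_pos": TCP position; "orientation": TCP orientation; "ft_force": force on the tool from outside, world axes, zero at the start; "moment": the same for the moment, N m; "width": finger opening in mm.
Only numpy, scipy, OpenCV 4.12 (cv2) and the standard library are available. Lean on these libraries where they do the work, as an engineer would, in place of code of your own. Each camera call takes 0.05 s, during which the arm holds its last target.

## Working session

There is one attempt and no reset: what is moved stays moved. The work goes in short steps, Python scripts to look and compute and a tool call to move; the robot and the scene stay as the last step left them, time stands still between calls to the robot, and variables do not carry over. Pictures are saved under pics/ and viewed, and the job is handed in when it is done.

Besides the shell and the picture viewer there is one more tool, called after ">>>" by a JSON object that holds its "op" and its "data". carry_out: Moves the arm, as the interface text tells. Its arguments: {"type":"object","properties":{"rows":{"type":"array","items":{"type":"array"}}},"required":["rows"]}

```bash
mkdir -p pics; ls
python3 - <<'E'
from workcell import readout, imaging
import cv2
print(readout.get_obs())
for n in ["scene","top","wrist"]:
    im=imaging.get_image(n); cv2.imwrite(f"pics/{n}0.png",im[:,:,::-1])
    print(n,imaging.camera_params(n))
E
```

```text
pics
{'t': 0.0, 'qpos': array([-1.13298217e+00,  4.23827224e-01,  1.63063324e+00,  8.60469399e-06,
        1.08862412e+00, -1.90183426e-02]), 'qvel': array([-0.00168874, -0.00102823, -0.00083978,  0.00036163,  0.00038435,
        0.00028251]), 'joint_torque': array([-1.48023231e-03, -5.44629729e+01, -2.73663390e+01,  6.43768511e-02,
        2.28561735e-02, -9.52545997e-05]), 'ee_pos': array([ 275.46090082, -560.37482657,  188.53254425]), 'orientation': array([-3.05857206e+00, -7.11030216e-01,  4.75220169e-04]), 'ft_force': array([ 0.49103349, -0.84552877, -0.27741722]), 'moment': array([-0.01536403, -0.0241627 , -0.08743911]), 'width': 87.82187298909417}
scene {'fx': 490.41948582966523, 'fy': 490.41948582966523, 'cx': 318.9498722895239, 'cy': 244.92993069101982, 'k1': -0.09757759232569341, 'rvec': array([ 2.2426827 ,  1.29702969, -0.38886283]), 'tvec': array([-332.52023351, -343.27722904, 1631.75345337])}
top {'fx': 521.3969057455579, 'fy': 521.3969057455579, 'cx': 309.22447898839306, 'cy': 238.2611187039714, 'k1': -0.09625982055852456, 'rvec': array([ 2.11770425, -2.14004661,  0.19770164]), 'tvec': array([  62.05187525,  599.19468736, 1188.74269439])}
wrist {'fx': 388.86164004835695, 'fy': 388.86164004835695, 'cx': 315.5420249255743, 'cy': 231.79707056984986, 'k1': -0.04486988876153086, 'T_tool_cam': array([[ 1.36051518e-04, -9.62904764e-01, -2.69841428e-01,
         7.26510083e+01],
       [ 9.99999970e-01,  7.66405435e-05,  2.30705750e-04,
         4.34492814e-01],
       [-2.01466872e-04, -2.69841452e-01,  9.62904746e-01,
        -1.96886476e+02],
       [ 0.00000000e+00,  0.00000000e+00,  0.00000000e+00,
         1.00000000e+00]])}
```

View pics/scene0.png

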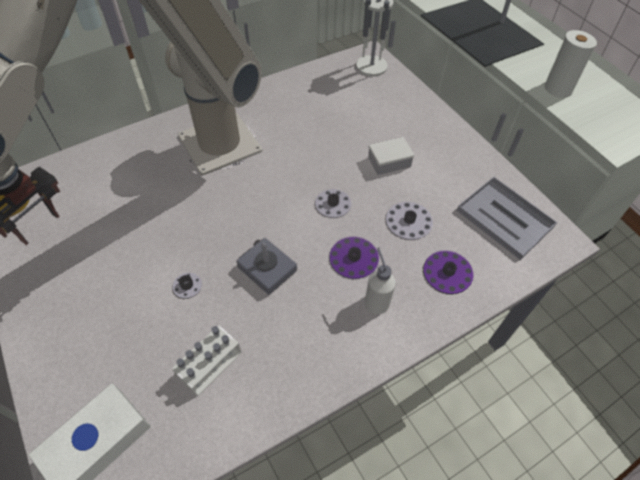

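View pics/top0.png

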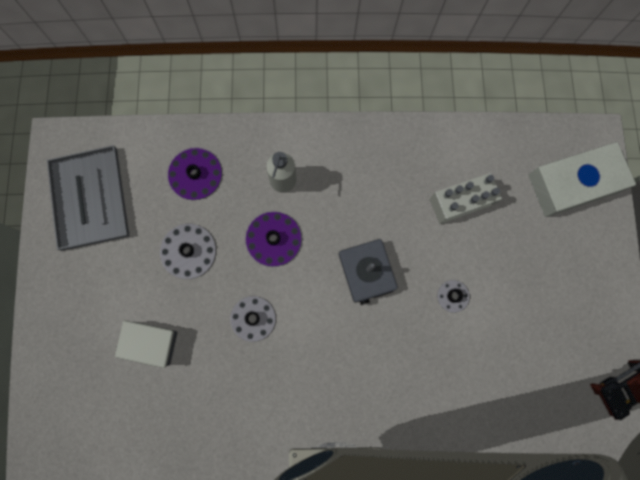

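View pics/wrist0.png

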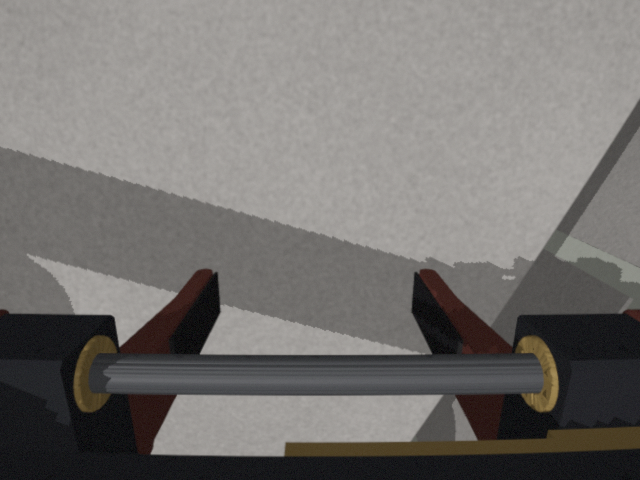

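```bash
cat > h.py <<'E'
import numpy as np, cv2
from scipy.spatial.transform import Rotation as R
from workcell import readout, imaging
def cam(name, obs=None):
    p=imaging.camera_params(name)
    K=np.array([[p["fx"],0,p["cx"]],[0,p["fy"],p["cy"]],[0,0,1]])
    D=np.array([p["k1"],0,0,0.])
    if "rvec" in p:
        Rc=R.from_rotvec(p["rvec"]).as_matrix().T; c=-Rc@p["tvec"]
    else:
        T=p["T_tool_cam"]; Rt=R.from_rotvec(obs["orientation"]).as_matrix()
        Rc=Rt@T[:3,:3]; c=Rt@T[:3,3]+obs["ee_pos"]
    return K,D,Rc,c
def ray(C,uv):
    K,D,Rc,c=C
    n=cv2.undistortPoints(np.array(uv,float).reshape(-1,1,2),K,D).reshape(-1,2)
    return c,(np.c_[n,np.ones(len(n))]@Rc.T)
def onplane(C,uv,z):
    c,d=ray(C,uv); s=(z-c[2])/d[:,2]; return c+d*s[:,None]
def proj(C,P):
    K,D,Rc,c=C
    q=(np.array(P,float).reshape(-1,3)-c)@Rc
    return cv2.projectPoints(q,np.zeros(3),np.zeros(3),K,D)[0].reshape(-1,2)
def circ(P):
    A=np.c_[2*P[:,:2],np.ones(len(P))]; s=np.linalg.lstsq(A,(P[:,:2]**2).sum(1),rcond=None)[0]
    return s[0],s[1],np.sqrt(s[2]+s[0]**2+s[1]**2)
E
python3 - <<'E'
from h import *
seeds={"top":dict(L=(187,250),M=(254,318),S=(455,296),spt=(374,267)),"scene":dict(L=(409,220),M=(333,202),S=(186,285))}
out=[]
for n in ["top","scene"]:
    im=cv2.imread(f"pics/{n}0.png"); C=cam(n)
    for k,uv in seeds[n].items():
        print(n,k,onplane(C,[uv],30)[0].round(0))
        u,v=uv; c=im[v-40:v+40,u-50:u+50]
        out.append(cv2.resize(c,(400,320),interpolation=cv2.INTER_CUBIC))
    hsv=cv2.cvtColor(im,cv2.COLOR_BGR2HSV)
row=lambda l:np.hstack(l)
cv2.imwrite("pics/c1.png",cv2.resize(np.vstack([row(out[0:2]),row(out[2:4])]),(800,600)))
cv2.imwrite("pics/c2.png",cv2.resize(np.vstack([row(out[4:6]),row([out[6],out[6]])]),(800,600)))
E
```

```text
top L [578. 353.  30.]
top M [413. 189.  30.]
top S [ 459. -294.   30.]
top spt [ 532. -100.   30.]
scene L [596. 341.  30.]
scene M [429. 183.  30.]
scene S [ 479. -300.   30.]
```

View pics/c1.png

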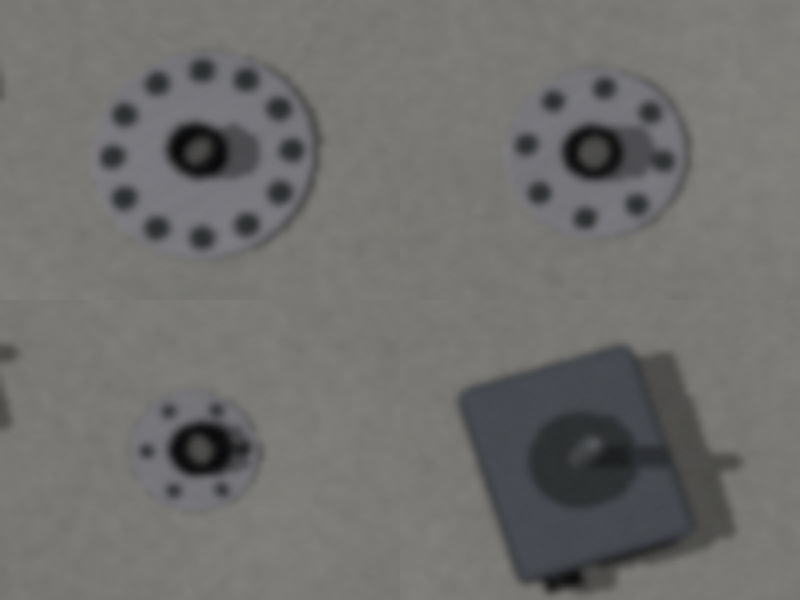

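View pics/c2.png

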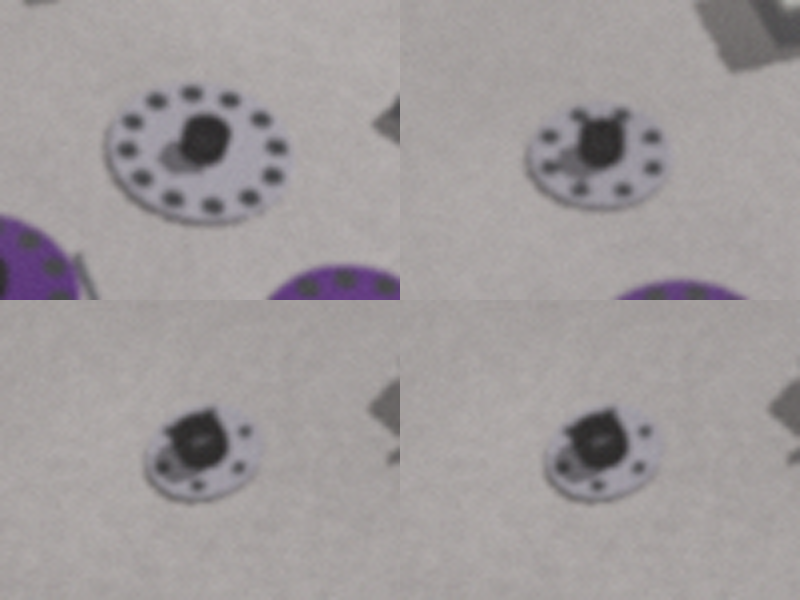

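Candidates for disc_large (top view): silver (187,250), purple (195,173) and (273,238). The silver one fits because it has an aluminium flange with 12 dark marks; the crop confirms it. Medium (254,318) has 8 marks, small (455,296) has 6.

Run:
```python
from h import *
S={"top":dict(L=(187,250,32),M=(254,318,27),S=(455,296,20)),"scene":dict(L=(409,220,30),M=(333,204,25),S=(186,286,18))}
for n in S:
    im=cv2.imread(f"pics/{n}0.png").astype(np.float32); C=cam(n)
    g=cv2.GaussianBlur(im,(0,0),0.8)
    for k,(u,v,r) in S[n].items():
        if n=="top": print(k,[g[v,u+d].round().tolist() for d in (-r-6,-r+8)])
        m=((g[:,:,0]-g[:,:,2])>0).astype(np.uint8)
        if n=="top": m=((g[:,:,0]-g[:,:,2])>3).astype(np.uint8)
        w=np.zeros_like(m); cv2.circle(w,(u,v),r+4,1,-1); m&=w
        nn,lab,st,_=cv2.connectedComponentsWithStats(m); i=1+st[1:,4].argmax()
        cs,_=cv2.findContours((lab==i).astype(np.uint8),cv2.RETR_EXTERNAL,cv2.CHAIN_APPROX_NONE)
        h=cv2.convexHull(cs[0]).reshape(-1,2)
        (cx,cy),ax,_=cv2.fitEllipse(cs[0])
        P=onplane(C,h,6)
        print(n,k,np.round(circ(P),1),"ell",np.round((cx,cy),1),onplane(C,[(cx,cy)],6)[0].round(1))
        c=cv2.cvtColor((lab==i).astype(np.uint8)*255,cv2.COLOR_GRAY2BGR)
```

```text
L [[116.0, 120.0, 121.0], [76.0, 73.0, 71.0]]
top L [580.2 357.7  66.7] ell [187.5 251. ] [579.6 357.5   6. ]
M [[116.0, 120.0, 121.0], [74.0, 71.0, 69.0]]
top M [413.2 194.7  51.7] ell [252.6 318.5] [412.9 194.5   6. ]
S [[115.0, 118.0, 120.0], [97.0, 92.0, 92.0]]
top S [ 461.6 -295.3   36.3] ell [453.  295.9] [ 461.5 -295.3    6. ]
scene L [582.  355.2  69.9] ell [408.9 220.3] [583.5 354.    6. ]
scene M [414.8 191.9  54.2] ell [332.7 203. ] [415.9 191.3   6. ]
scene S [ 464.2 -298.    39.1] ell [186.8 285.1] [ 464.7 -298.     6. ]
```

>>> {"op": "carry_out", "data": {"rows": [[[0,0,-0.008],[0,0,-0.1237],0],[[0,0,-0.008],[0,0,-0.1237],0],[[0,0,-0.008],[0,0,-0.1237],0],[[0,0,-0.008],[0,0,-0.1237],0],[[0,0,-0.008],[0,0,-0.1237],0],[[0,0,-0.008],[0,0,-0.1237],0],[[0,0,-0.008],[0,0,-0.1237],0],[[0,0,-0.008],[0,0,-0.1237],0],[[0,0,-0.008],[0,0,-0.1237],0]]}}

```text
t: 0.9
ee_pos: [275.6, -560.6, 261.3]
orientation: [-2.215, -2.227, -0.0]
ft_force: [-0.0, -0.1, -0.4]
width: 87.8
```

Run:
```python
from h import *
print(readout.get_obs()['t'],readout.get_obs()['ee_pos'],R.from_rotvec(readout.get_obs()['orientation']).as_matrix().round(3))
for z,uv in ((53,(369.5,269)),(129,(374,267))): print(onplane(cam("top"),[uv],z))
```

```text
0.9 [ 275.56014769 -560.64073841  261.29767887] [[-0.005  1.    -0.   ]
 [ 1.     0.005  0.001]
 [ 0.001 -0.    -1.   ]]
[[524.66633131 -86.01728208  53.        ]]
[[519.81927932 -86.94524935 129.        ]]
```

>>> {"op": "carry_out", "data": {"rows": [[[0.034,0.0175,0],[0,0,0],0],[[0.034,0.0175,0],[0,0,0],0],[[0.034,0.0175,0],[0,0,0],0],[[0.034,0.0175,0],[0,0,0],0],[[0.034,0.0175,0],[0,0,0],0],[[0.034,0.0175,0],[0,0,0],0],[[0.034,0.0175,0],[0,0,0],0],[[0.034,0.0175,0],[0,0,0],0],[[0.034,0.0175,0],[0,0,0],0],[[0.034,0.0175,0],[0,0,0],0],[[0.034,0.0175,0],[0,0,0],0],[[0.034,0.0175,0],[0,0,0],0]]}}

```text
t: 1.9
ee_pos: [486.3, -151.2, 261.2]
orientation: [-2.222, -2.221, 0.0]
ft_force: [0.5, -1.1, 0.6]
width: 87.7
```

>>> {"op": "carry_out", "data": {"rows": [[[0.033,0.0185,0],[0,0,0],0],[[0.033,0.0185,0],[0,0,0],0],[[0,0,0],[0,0,0],0],[[0,0,0],[0,0,0],0]]}}

```text
t: 2.23
ee_pos: [523.4, -85.4, 260.9]
orientation: [-2.218, -2.225, 0.001]
ft_force: [-0.4, -0.4, -0.3]
width: 88.0
```

Run:
```python
from h import *
o=readout.get_obs(); im=imaging.get_image("wrist"); cv2.imwrite("pics/w1.png",im[:,:,::-1]); np.save("o1.npy",o,allow_pickle=True)
print(o['t'],o['ee_pos'],o['orientation'])
C=cam("wrist",o); print(onplane(C,[(315,263)],129))
im=imaging.get_image("scene"); cv2.imwrite("pics/s1.png",im[:,:,::-1])
```

```text
2.2333 [523.40833142 -85.40414561 260.94310979] [-2.21776049e+00 -2.22450709e+00  7.16431529e-04]
[[ 522.18142361 -133.83577674  129.        ]]
```

View pics/w1.png

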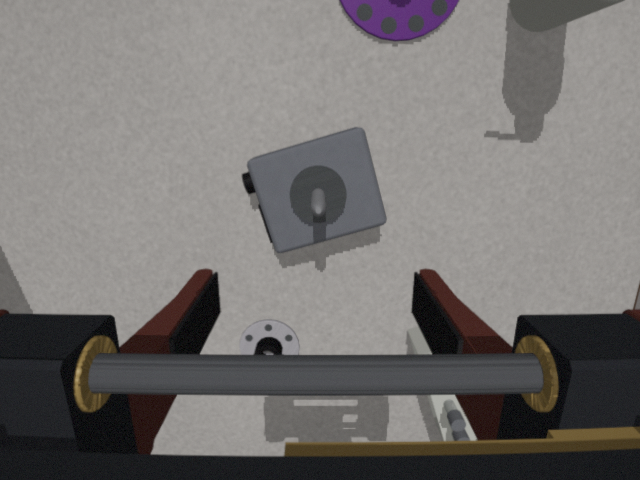

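Run:
```python
from h import *
im=cv2.imread("pics/w1.png"); cv2.imwrite("pics/w1c.png",cv2.resize(im[150:240,260:380],(800,600),interpolation=cv2.INTER_CUBIC))
o=np.load("o1.npy",allow_pickle=True).item(); C=cam("wrist",o)
g=cv2.GaussianBlur(cv2.cvtColor(im,cv2.COLOR_BGR2GRAY),(0,0),1)
print(g[196,260:380:4], g[150:250:4,318])
```

```text
[ 94 102 103 102 102 102 102  98  69  69  70  69  69  86 104 102  82  70
  70  70  70  71 101 102 102 104 103 102 103 102] [103 103 104 104  77  70  70  70  70  69 101 104 105 109 122 128  82  48
  54  69  68  68  68  78 109]
```

View pics/w1c.png

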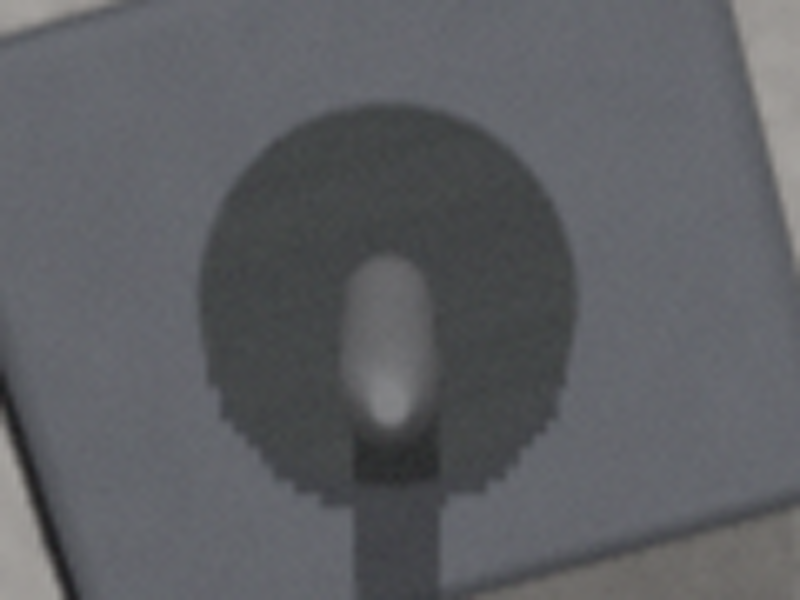

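Run:
```python
from h import *
o=np.load("o1.npy",allow_pickle=True).item(); C=cam("wrist",o)
im=cv2.imread("pics/w1.png"); g=cv2.GaussianBlur(cv2.cvtColor(im,cv2.COLOR_BGR2GRAY),(0,0),.7).astype(float)
pts=[]
c=np.array([318.2,195.])
for a in np.radians(np.arange(-175,0,5)):
    r=np.arange(15,36,.2); xy=c+np.c_[np.cos(a)*r,np.sin(a)*r]
    v=cv2.remap(g.astype(np.float32),xy[:,0].astype(np.float32)[None],xy[:,1].astype(np.float32)[None],1)[0]
    i=np.argmax(v>86); pts.append(xy[i])
P=onplane(C,pts,53); print("boss",np.round(circ(P),2))
print("tip",onplane(C,[(318.5,211.8)],129), onplane(C,[(318.4,214.8)],129),onplane(C,[(318.4,189.5)],53))
# scene tip
s=cv2.imread("pics/scene0.png"); cv2.imwrite("pics/s0c.png",cv2.resize(s[225:305,220:310],(720,600),interpolation=cv2.INTER_CUBIC))
print(proj(cam("scene"),[[520,-88,129],[520,-88,53]]),proj(cam("top"),[[520,-88,129],[520,-88,53]]))
```

```text
boss [524.63 -83.99  29.65]
tip [[525.08169893 -86.72331876 129.        ]] [[525.00878172 -89.38902148 129.        ]] [[525.44191189 -79.89476731  53.        ]]
[[261.35240441 242.17259074]
 [263.83600763 258.31810045]] [[374.47062355 266.9136684 ]
 [370.39552459 270.95139306]]
```

View pics/s0c.png

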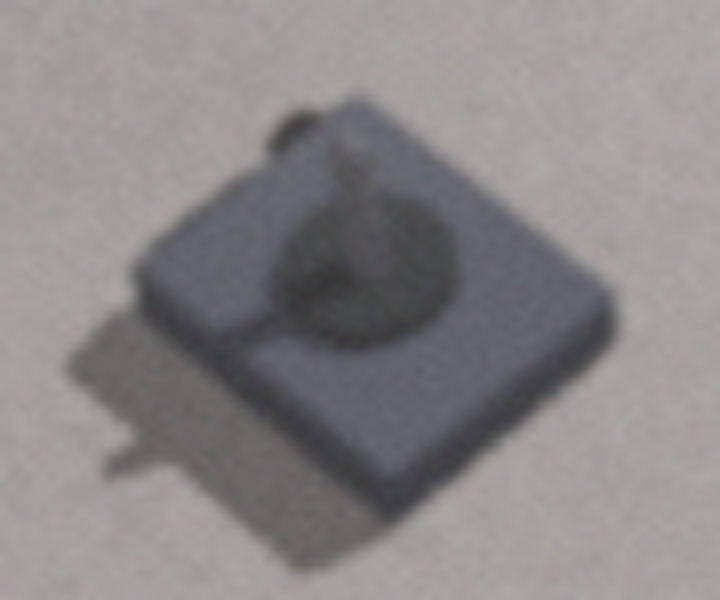

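>>> {"op": "carry_out", "data": {"rows": [[[-0.024,0,0],[0,0,0],0],[[-0.024,0,0],[0,0,0],0],[[-0.024,0,0],[0,0,0],0],[[0,0,0],[0,0,0],0],[[0,0,0],[0,0,0],0],[[0,0,0],[0,0,0],0]]}}

```text
t: 2.83
ee_pos: [522.2, -159.7, 261.1]
orientation: [-2.224, -2.218, 0.0]
ft_force: [0.2, 0.8, 0.2]
width: 87.7
```

Run:
```python
from h import *
o=readout.get_obs(); im=imaging.get_image("wrist"); cv2.imwrite("pics/w2.png",im[:,:,::-1]); np.save("o2.npy",o,allow_pickle=True)
print(o['t'],o['ee_pos'],o['orientation'],o['qvel'].round(4))
C=cam("wrist",o)
uv=proj(C,[[525,-85,129],[525,-85,53]]); print(uv)
u,v=uv[0].astype(int); im=im[:,:,::-1]; y0,x0=v-45,u-60; print(x0,y0)
cv2.imwrite("pics/w2c.png",cv2.resize(im[y0:y0+90,x0:x0+120],(800,600),interpolation=cv2.INTER_CUBIC))
```

```text
2.8333 [ 522.19160016 -159.67947684  261.14908478] [-2.22423829e+00 -2.21774030e+00  6.13160090e-05] [ 0.0239 -0.0025 -0.0001 -0.     -0.0014 -0.0017]
[[319.79142124 120.95478183]
 [319.03866703 121.40696853]]
259 75
```

View pics/w2c.png

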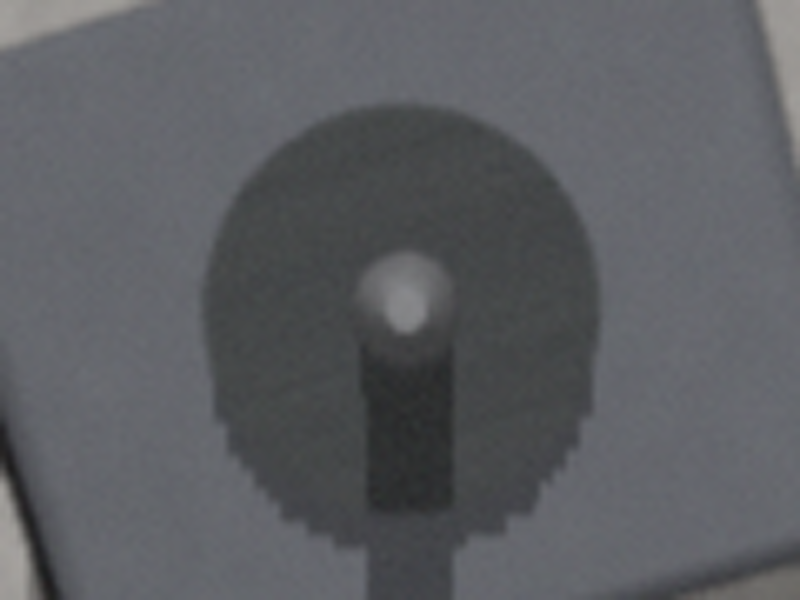

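Run:
```python
from h import *
o=np.load("o2.npy",allow_pickle=True).item(); C=cam("wrist",o)
im=cv2.imread("pics/w2.png"); g=cv2.GaussianBlur(cv2.cvtColor(im,cv2.COLOR_BGR2GRAY),(0,0),.7)
pts=[]
c=np.array([319.2,121.])
for a in np.radians(np.arange(-175,0,5)):
    r=np.arange(15,36,.2); xy=(c+np.c_[np.cos(a)*r,np.sin(a)*r]).astype(np.float32)
    v=cv2.remap(g,xy[:,0][None],xy[:,1][None],1)[0]
    pts.append(xy[np.argmax(v>86)])
print("boss",np.round(circ(onplane(C,pts,53)),2), "tip",onplane(C,[(319.9,121.5)],129))
for i in range(3): print(readout.get_obs()['ee_pos'])
```

```text
boss [524.75 -85.16  29.99] tip [[525.08864007 -85.43159734 129.        ]]
[ 522.3888127  -159.16373272  261.21003518]
[ 522.3888127  -159.16373272  261.21003518]
[ 522.3888127  -159.16373272  261.21003518]
```

>>> {"op": "carry_out", "data": {"rows": [[[0.037,0.005,0],[0,0,0],0],[[0.037,0.005,0],[0,0,0],0],[[0.037,0.005,0],[0,0,0],0],[[0.037,0.005,0],[0,0,0],0],[[0.037,0.005,0],[0,0,0],0],[[0.037,0.005,0],[0,0,0],0],[[0.037,0.005,0],[0,0,0],0],[[0.037,0.005,0],[0,0,0],0],[[0.037,0.005,0],[0,0,0],0],[[0.037,0.005,0],[0,0,0],0],[[0.037,0.005,0],[0,0,0],0],[[0.037,0.005,0],[0,0,0],0]]}}

```text
t: 3.88
ee_pos: [582.4, 287.5, 261.4]
orientation: [-2.221, -2.222, 0.0]
ft_force: [-0.0, -0.3, -0.2]
width: 87.9
```

>>> {"op": "carry_out", "data": {"rows": [[[0,0,0.02],[0,0,0],0],[[0,0,0.03],[0,0,0],0],[[0,0,0.03],[0,0,0],0],[[0,0,0.03],[0,0,0],0],[[0,0,0],[0,0,0],0],[[0,0,0],[0,0,0],0],[[0,0,0],[0,0,0],0],[[0,0,0],[0,0,0],0]]}}

```text
t: 4.55
ee_pos: [584.6, 285.7, 153.8]
orientation: [2.221, 2.22, 0.006]
ft_force: [-0.4, -0.5, -0.5]
width: 88.1
```

Run:
```python
from h import *
o=readout.get_obs(); im=imaging.get_image("wrist"); cv2.imwrite("pics/w3.png",im[:,:,::-1]); np.save("o3.npy",o,allow_pickle=True)
print(o['t'],o['ee_pos'],o['orientation'],o['qvel'].round(4))
C=cam("wrist",o)
print(proj(C,[[581,356,30],[581,356,6]]))
```

```text
4.55 [584.60714138 285.71564047 153.78668572] [2.22112412 2.22000347 0.00554127] [-0.0034 -0.0053  0.0037  0.0002 -0.0044 -0.0009]
[[311.47527524 126.78132642]
 [311.66717033 126.57832721]]
```

View pics/w3.png

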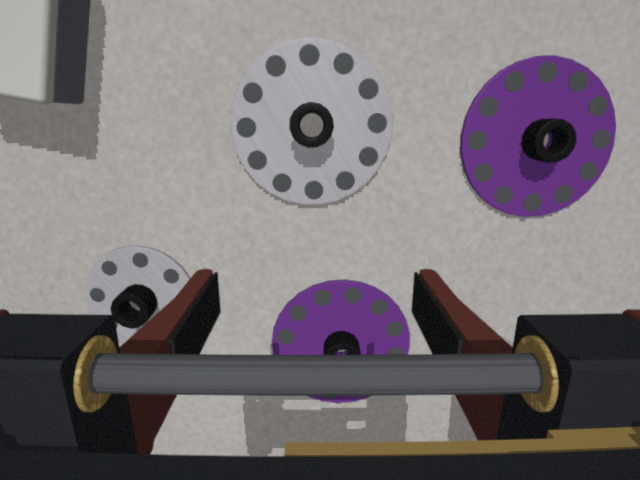

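```bash
cat >> h.py <<'E'
def edge(g,c,r0,r1,thr,angs,up=True):
    pts=[]
    for a in np.radians(angs):
        r=np.arange(r0,r1,.2); xy=(np.array(c)+np.c_[np.cos(a)*r,np.sin(a)*r]).astype(np.float32)
        v=cv2.remap(g,xy[:,0][None],xy[:,1][None],1)[0]; k=(v>thr) if up else (v<thr)
        if k.any(): pts.append(xy[np.argmax(k)])
    return np.array(pts)
E
python3 - <<'E'
from h import *
o=np.load("o3.npy",allow_pickle=True).item(); C=cam("wrist",o); print(C[2].round(4))
im=cv2.imread("pics/w3.png"); g=cv2.GaussianBlur(cv2.cvtColor(im,cv2.COLOR_BGR2GRAY),(0,0),.7)
print(g[124,280:344:2])
p=edge(g,(312,124),14,32,75,range(-180,0,6)); print("hub outer",circ(onplane(C,p,30)), p.mean(0))
p=edge(g,(312,124),3,18,60,range(0,360,6),False); print("bore top",circ(onplane(C,p,30)))
p=edge(g,(312,124),60,100,0,[0])
a=range(-170,-10,5)
p=edge(g,(312,122),74,95,0,[0])
# flange: colour
b=cv2.GaussianBlur(im,(0,0),1).astype(np.float32); d=b[:,:,0]-b[:,:,2]
print(d[124,380:404:2])
p=edge(d.astype(np.float32),(312,122),70,95,(d[124,385]+d[124,402])/2,range(0,360,5),False); print("flange",circ(onplane(C,p,6)))
E
```

```text
[[ 1.000e+00 -1.200e-03  3.000e-03]
 [-4.000e-04 -9.633e-01 -2.683e-01]
 [ 3.200e-03  2.683e-01 -9.633e-01]]
[164 166 168 167 153  62  30  30  29  26  84 116 115 117 119 117 116 114
 113 113 114  98  33  29  28  28  50 150 168 169 169 167]
hub outer (np.float64(580.6587154811394), np.float64(357.36945997219175), np.float64(17.293278312395017)) [310.78607  110.314545]
bore top (np.float64(580.8543387297751), np.float64(357.43953535605783), np.float64(9.626780533229331))
[ 4.  5.  4.  3.  2.  1. -1. -5. -6. -6. -6. -6.]
flange (np.float64(580.5926881745229), np.float64(357.3797638573817), np.float64(69.57221875394568))
```

>>> {"op": "carry_out", "data": {"rows": [[[0.024,-0.001,0.02],[0,0,0],0],[[0.024,-0.001,0.03],[0,0,0],0],[[0.024,-0.001,0.03],[0,0,0],0],[[0,0,0.02],[0,0,0],0],[[0,0,0.01],[0,0,0],0],[[0,0,0],[0,0,0],0],[[0,0,0],[0,0,0],0],[[0,0,0],[0,0,0],0]]}}

```text
t: 5.27
ee_pos: [581.8, 357.0, 43.4]
orientation: [2.223, 2.219, 0.005]
ft_force: [-0.3, 0.3, 0.3]
width: 88.2
```

Run:
```python
from h import *
for i in range(2):
    o=readout.get_obs(); im=imaging.get_image("wrist"); print(o['t'],o['ee_pos'],o['orientation'],o['ft_force'])
cv2.imwrite("pics/w4.png",im[:,:,::-1]); np.save("o4.npy",o,allow_pickle=True)
C=cam("wrist",o)
g=cv2.GaussianBlur(cv2.cvtColor(im,cv2.COLOR_RGB2GRAY),(0,0),.7)
uv=proj(C,[[580.8,357.4,30]])[0]; print(uv)
```

```text
5.2667 [581.80710476 356.95247625  43.4388423 ] [2.22256897 2.21917322 0.00450902] [-0.28526292  0.26590582  0.29169641]
5.3167 [581.84698289 356.98498724  43.55005418] [2.22270561 2.21901007 0.00489943] [ 0.72729592 -0.60990606  0.51260886]
[315.02157806 254.52700964]
```

View pics/w4.png

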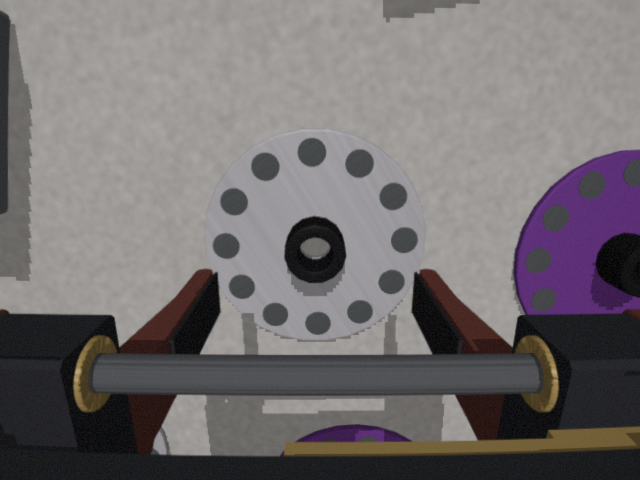

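>>> {"op": "carry_out", "data": {"rows": [[[0,-0.001,0.012],[0,0,0],0],[[0,0,0.012],[0,0,0],0],[[0,0,0.007],[0,0,0],0],[[0,0,0.003],[0,0,0],0],[[0,0,0],[0,0,0],0],[[0,0,0],[0,0,0],1],[[0,0,0],[0,0,0],1],[[0,0,0],[0,0,0],1],[[0,0,0],[0,0,0],1],[[0,0,0],[0,0,0],1],[[0,0,0],[0,0,0],1],[[0,0,0],[0,0,0],1]]}}

```text
t: 6.37
ee_pos: [579.4, 357.0, 7.5]
orientation: [2.222, 2.221, 0.0]
ft_force: [-0.1, 0.3, -0.0]
width: 44.6
```

>>> {"op": "carry_out", "data": {"rows": [[[0,0,0],[0,0,0],1],[[0,0,0],[0,0,0],1],[[0,0,0],[0,0,0],1],[[0,0,0],[0,0,0],1]]}}

```text
t: 6.7
ee_pos: [579.3, 356.9, 7.3]
orientation: [-2.222, -2.221, 0.0]
ft_force: [-0.4, -0.5, 0.3]
width: 18.4
```

Run:
```python
from h import *
o=readout.get_obs(); im=imaging.get_image("wrist"); print(o)
cv2.imwrite("pics/w5.png",im[:,:,::-1]); np.save("o5.npy",o,allow_pickle=True)
im=imaging.get_image("top");cv2.imwrite("pics/t5.png",im[:,:,::-1])
im=imaging.get_image("scene");cv2.imwrite("pics/s5.png",cv2.resize(im[140:300,320:480,::-1],(600,600)))
print(readout.get_obs()['width'])
```

```text
{'t': 6.7, 'qpos': array([5.34635639e-01, 7.25334209e-01, 1.58299227e+00, 1.66535007e-05,
       8.33294816e-01, 5.35320311e-01]), 'qvel': array([-0.00024939, -0.00019116,  0.00165566,  0.00030665,  0.00053227,
       -0.00070196]), 'joint_torque': array([ 5.68038904e-04, -6.51128697e+01, -2.13933992e+01,  5.21394645e-02,
       -2.37892225e-02,  9.09709411e-05]), 'ee_pos': array([579.31587127, 356.88312004,   7.27419616]), 'orientation': array([-2.22220079e+00, -2.22065496e+00,  3.87915065e-05]), 'ft_force': array([-0.43195549, -0.48548886,  0.2650741 ]), 'moment': array([-0.00991988, -0.01861055,  0.02664462]), 'width': 18.38175047612861}
5.923227347059441
```

View pics/w5.png

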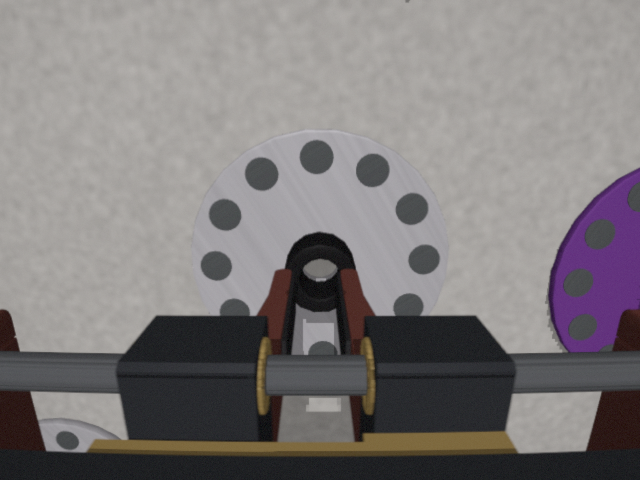

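View pics/s5.png

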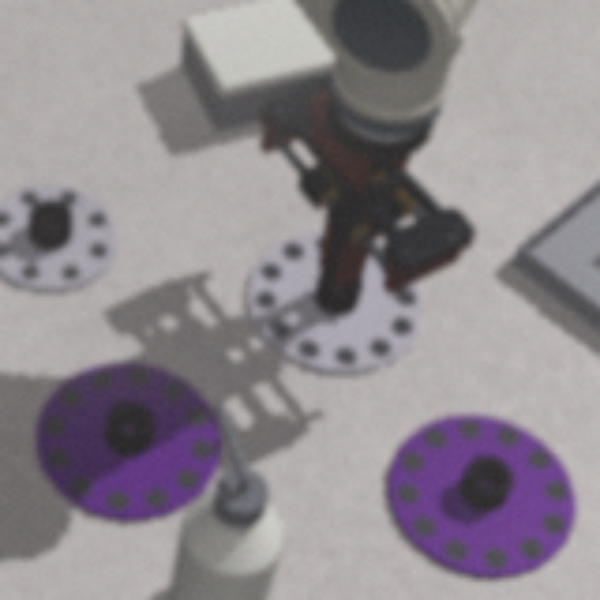

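Run:
```python
from h import *
C=cam("scene")
P=proj(C,[[579.3,356.9,z] for z in (7.3,20,30,40,60)]); print(P.round(1)); print(((P-[320,140])*3.75).round())
im=cv2.imread("pics/t5.png"); P=proj(cam("top"),[[579.3,356.9,z] for z in (7.3,40)]); print(P)
o=np.load("o5.npy",allow_pickle=True).item(); C=cam("wrist",o)
im=cv2.imread("pics/w5.png"); cv2.imwrite("pics/w5c.png",cv2.resize(im[220:370,220:420],(800,600),interpolation=cv2.INTER_CUBIC))
b=C[3]; Rt=R.from_rotvec(o['orientation']).as_matrix()
for pt in ([0,0,0],[10,9,0],[10,9,-20],[10,9,-32],[-10,9,0]): print(pt,proj(C,[Rt@np.array(pt)+o['ee_pos']]).round())
```

```text
[[408.9 218.6]
 [409.6 216. ]
 [410.2 213.9]
 [410.7 211.8]
 [411.8 207.5]]
[[333. 295.]
 [336. 285.]
 [338. 277.]
 [340. 269.]
 [344. 253.]]
[[187.58999585 251.03045144]
 [184.54453258 248.921331  ]]
[0, 0, 0] [[317. 263.]]
[10, 9, 0] [[334. 246.]]
[10, 9, -20] [[336. 258.]]
[10, 9, -32] [[337. 267.]]
[-10, 9, 0] [[333. 281.]]
```

View pics/w5c.png

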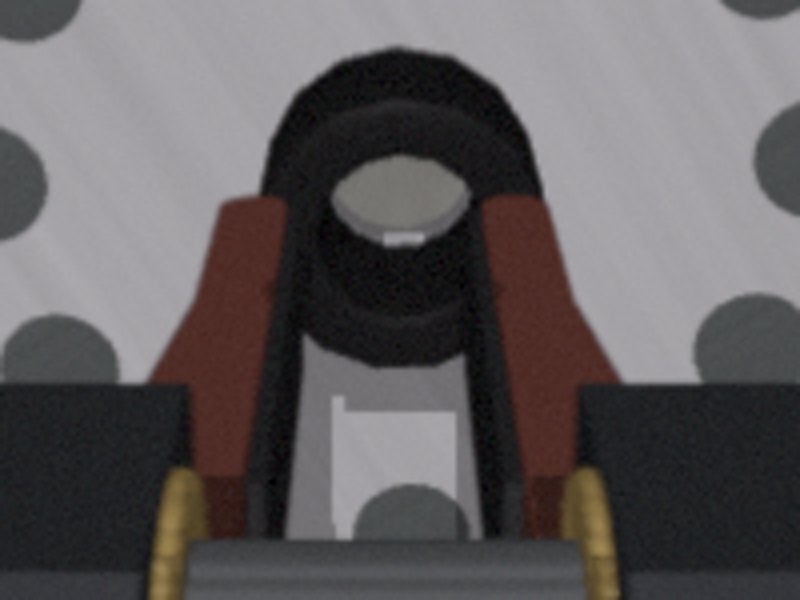

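Run:
```python
from h import *
C=cam("scene"); a=np.radians(-63.8); y=np.array([np.cos(a),np.sin(a)])
for z in (188.5,220):
  for s in (-50,50): print(z,s,proj(C,[[275.5+s*y[0],-560.4+s*y[1],z]]).round(1))
im=cv2.imread("pics/scene0.png"); cv2.imwrite("pics/s0g.png",cv2.resize(im[150:260,0:120],(654,600),interpolation=cv2.INTER_CUBIC))
# latest state
print(readout.get_obs()['width'],readout.get_obs()['ft_force'])
```

```text
188.5 -50 [[ 61.9 222.5]]
188.5 50 [[ 30.8 249.7]]
220 -50 [[ 56.7 214.8]]
220 50 [[ 24.8 242.4]]
5.923227347059441 [0.45778304 0.22763478 0.73381323]
```

View pics/s0g.png

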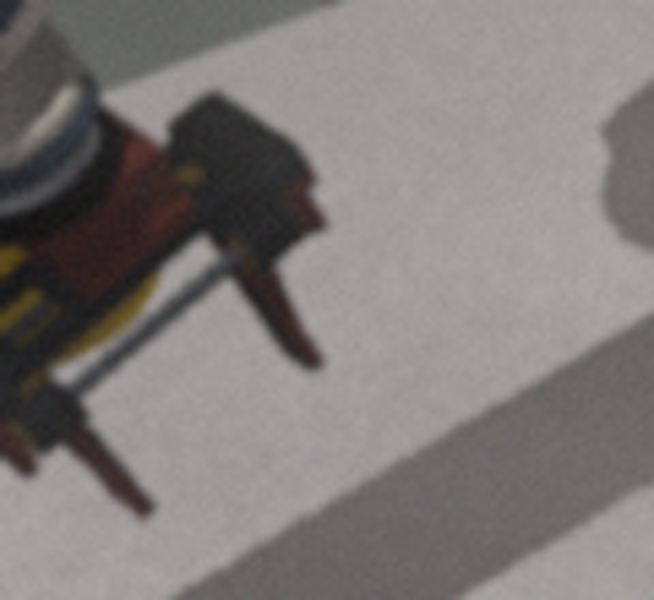

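The fingers closed above the hub: both the wrist and the scene pictures put the real fingertips some 22–32 mm above the reported TCP. I'll reopen, go lower in steps and check.

>>> {"op": "carry_out", "data": {"rows": [[[0,0,0],[0,0,0],0.25],[[0,0,0],[0,0,0],0.25],[[0,0,0],[0,0,0],0.25],[[0,0,0],[0,0,0],0.25],[[0,0,0],[0,0,0],0.25],[[0,0,0],[0,0,0],0.25],[[0,0,0],[0,0,0],0.25],[[0,0,0],[0,0,0],0.25],[[0,0.001,0],[0,0,0],0.25]]}}

```text
t: 7.6
ee_pos: [580.2, 356.9, 7.3]
orientation: [-2.222, -2.221, 0.0]
ft_force: [-0.2, -0.2, -0.1]
width: 62.5
```

Run:
```python
from h import *
o=readout.get_obs(); im=imaging.get_image("wrist"); print(o['t'],o['ee_pos'],o['ft_force'],o['width'],readout.get_obs()['width'])
cv2.imwrite("pics/w6.png",cv2.resize(im[200:380,180:460,::-1],(800,514))); np.save("o6.npy",o,allow_pickle=True)
```

```text
7.6 [580.19643735 356.88120759   7.25725679] [-0.20781212 -0.17798391 -0.14817806] 62.46133690549685 64.4692043594608
```

View pics/w6.png

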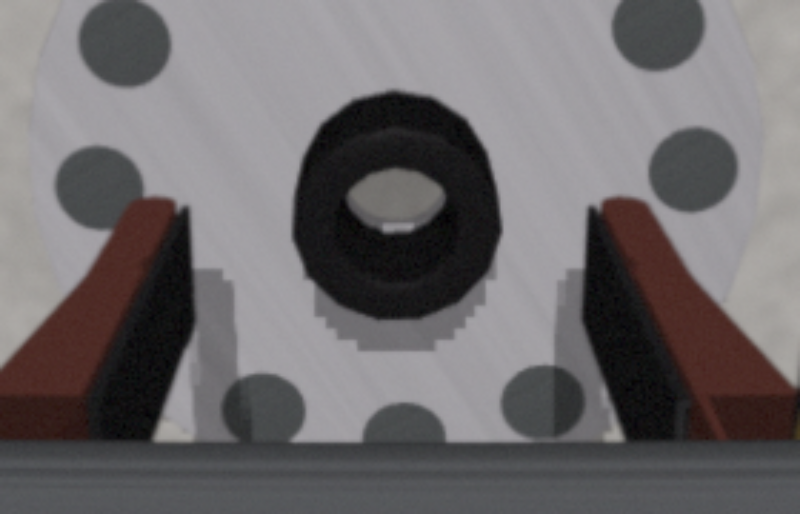

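>>> {"op": "carry_out", "data": {"rows": [[[0,0,0.005],[0,0,0],0.25],[[0,0,0.005],[0,0,0],0.25],[[0,0,0.005],[0,0,0],0.25],[[0,0,0.003],[0,0,0],0.25],[[0,0,0.002],[0,0,0],0.25],[[0,0,0],[0,0,0],0.25]]}}

```text
t: 8.15
ee_pos: [579.8, 356.6, -13.6]
orientation: [-2.222, -2.22, 0.002]
ft_force: [0.6, -0.2, -0.1]
width: 66.0
```

Run:
```python
from h import *
o=readout.get_obs(); im=imaging.get_image("wrist"); print(o['t'],o['ee_pos'],o['ft_force'],o['width'],readout.get_obs()['width'])
cv2.imwrite("pics/w7.png",cv2.resize(im[200:380,180:460,::-1],(800,514))); np.save("o7.npy",o,allow_pickle=True)
im=imaging.get_image("scene");cv2.imwrite("pics/s7.png",cv2.resize(im[140:300,320:480,::-1],(600,600),interpolation=cv2.INTER_CUBIC))
```

```text
8.15 [579.84541706 356.62443043 -13.62697238] [ 0.6214919  -0.21300292 -0.12689329] 65.99117146748065 66.11165166859476
```

View pics/w7.png

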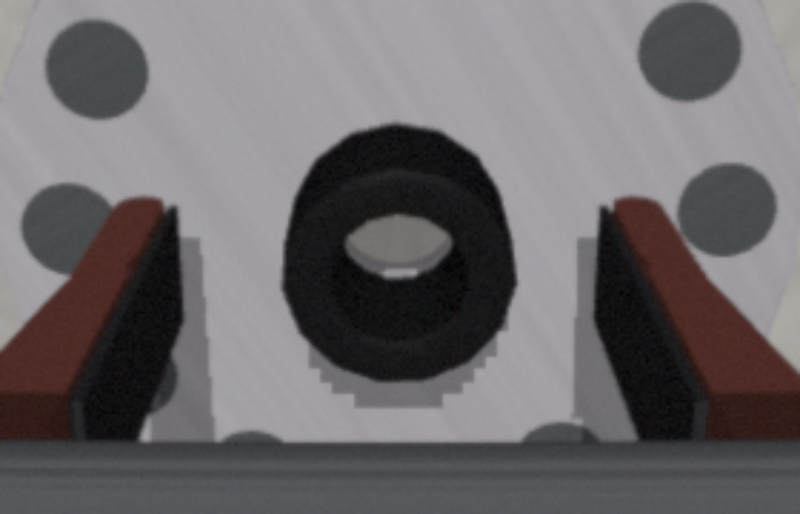

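View pics/s7.png

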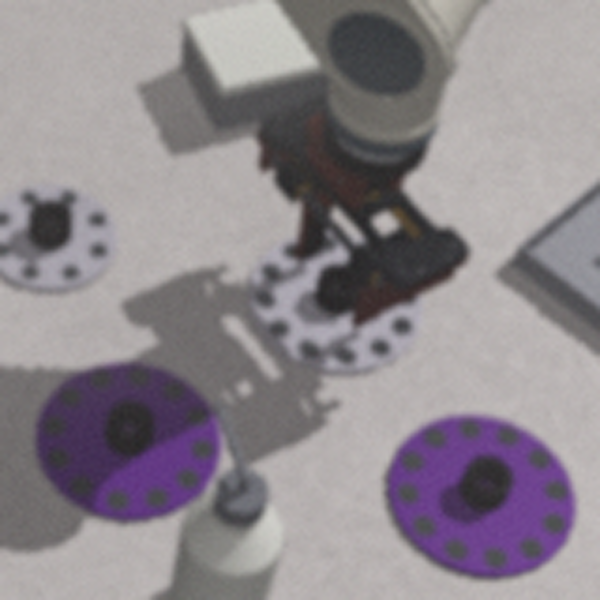

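>>> {"op": "carry_out", "data": {"rows": [[[0,0.0005,0.004],[0,0,0],0.25],[[0,0.0005,0.004],[0,0,0],0.25],[[0,0,0.003],[0,0,0],0.25],[[0,0,0.002],[0,0,0],0.25],[[0,0,0],[0,0,0],0.25]]}}

```text
t: 8.67
ee_pos: [580.9, 356.7, -26.4]
orientation: [-2.222, -2.22, 0.001]
ft_force: [0.0, 0.1, -0.7]
width: 66.0
```

Run:
```python
from h import *
o=readout.get_obs(); im=imaging.get_image("wrist"); print(o['t'],o['ee_pos'],o['ft_force'],o['width'],readout.get_obs()['width'])
cv2.imwrite("pics/w8.png",cv2.resize(im[200:380,180:460,::-1],(800,514))); np.save("o8.npy",o,allow_pickle=True)
```

```text
8.6667 [580.93274982 356.65144434 -26.42137133] [ 0.02626453  0.06009383 -0.72976156] 65.97040253851564 66.05826544988884
```

View pics/w8.png

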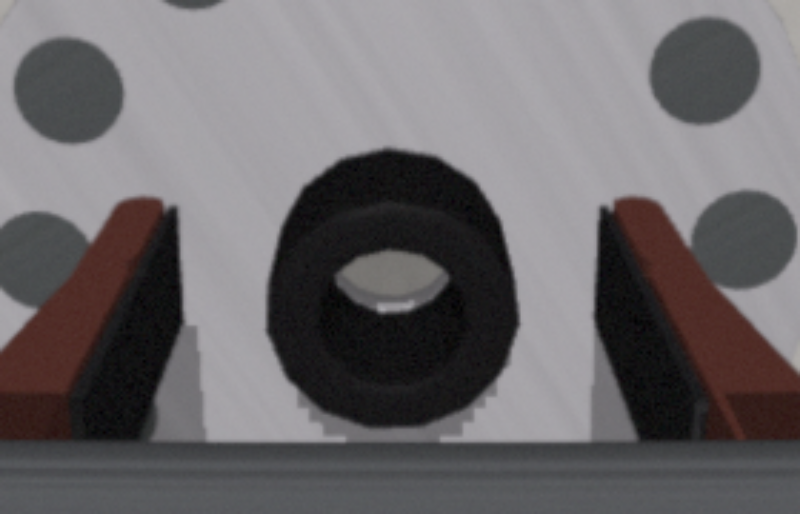

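>>> {"op": "carry_out", "data": {"rows": [[[0,0,0.001],[0,0,0],0.6],[[0,0,0],[0,0,0],1],[[0,0,0],[0,0,0],1],[[0,0,0],[0,0,0],1],[[0,0,0],[0,0,0],1],[[0,0,0],[0,0,0],1],[[0,0,0],[0,0,0],1],[[0,0,0],[0,0,0],1]]}}

```text
t: 9.38
ee_pos: [581.4, 357.0, -26.6]
orientation: [2.222, 2.221, 0.0]
ft_force: [0.2, -0.0, 1.6]
width: 35.8
```

Run:
```python
from h import *
o=readout.get_obs(); im=imaging.get_image("wrist"); print(o['t'],o['ee_pos'],o['ft_force'],o['width'],readout.get_obs()['width'],o['orientation'])
cv2.imwrite("pics/w9.png",cv2.resize(im[200:380,180:460,::-1],(800,514))); np.save("o9.npy",o,allow_pickle=True)
```

```text
9.3833 [581.43402007 356.95047432 -26.5999255 ] [ 0.18951831 -0.00707077  1.55232355] 35.78502272747996 35.410522028979244 [2.22226499e+00 2.22054908e+00 3.71323688e-04]
```

View pics/w9.png

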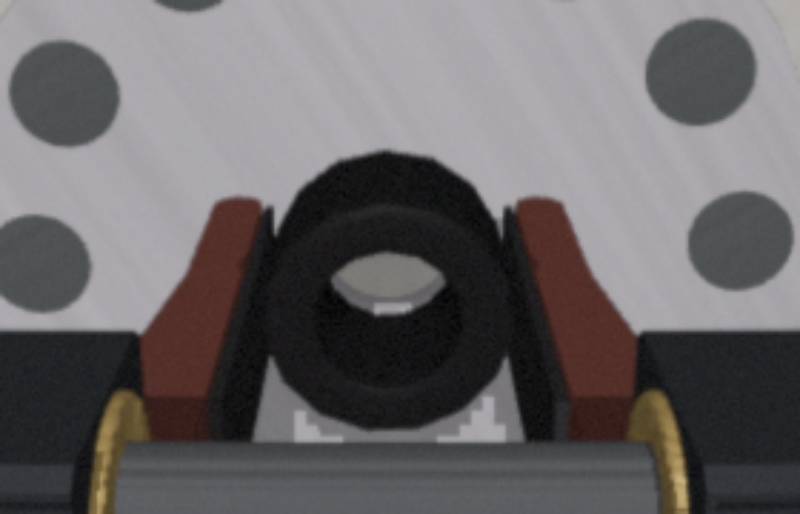

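Run:
```python
from h import *
print(onplane(cam("top"),[(280,160),(283,180)],180), onplane(cam("top"),[(283,190)],0),onplane(cam("scene"),[(384,270)],180),onplane(cam("scene"),[(378,305)],10))
```

```text
[[752.80921319 118.9720468  180.        ]
 [706.86364539 112.38360449 180.        ]] [[734.70873034 120.57267763   0.        ]] [[766.87253615 113.91805687 180.        ]] [[772.33490699 115.85995534  10.        ]]
```

>>> {"op": "carry_out", "data": {"rows": [[[0,0,-0.005],[0,0,0],1],[[0,0,-0.01],[0,0,0],1],[[0,0,-0.015],[0,0,0],1],[[0,0,-0.02],[0,0,0],1],[[0,0,-0.025],[0,0,0],1],[[0,0,-0.025],[0,0,0],1],[[0,0,-0.025],[0,0,0],1],[[0,0,-0.02],[0,0,0],1],[[0,0,-0.015],[0,0,0],1],[[0,0,0],[0,0,0],1],[[0,0,0],[0,0,0],1]]}}

```text
t: 10.35
ee_pos: [581.9, 357.2, 135.1]
orientation: [2.222, 2.22, 0.004]
ft_force: [0.8, -0.5, -4.4]
width: 36.0
```

Run:
```python
from h import *
o=readout.get_obs(); im=imaging.get_image("wrist"); print(o['t'],o['ee_pos'],o['ft_force'],o['moment'],o['width'],o['orientation'])
cv2.imwrite("pics/w10.png",im[:,:,::-1]); np.save("o10.npy",o,allow_pickle=True)
```

```text
10.35 [581.86689251 357.18560787 135.06725053] [ 0.80372079 -0.47020031 -4.4029027 ] [-0.0829644  -0.0890695  -0.03020214] 36.021647210404666 [2.22168226 2.22017587 0.00418511]
```

View pics/w10.png

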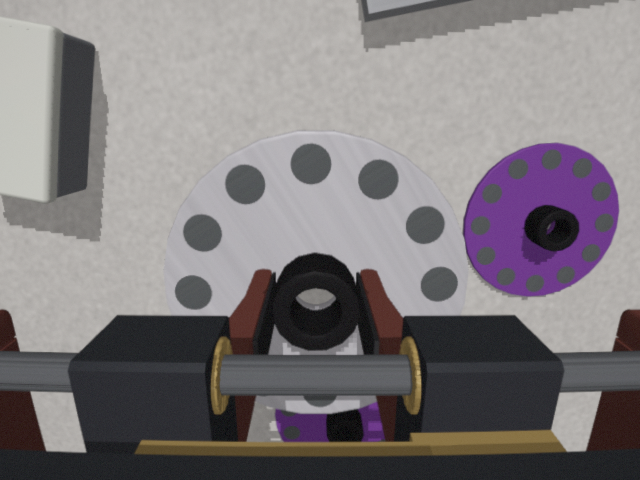

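```bash
cat > held.py <<'E'
from h import *
import sys
def held(pic,ob,zoff=26.6,rad=70,fl=None):
    o=np.load(ob,allow_pickle=True).item(); C=cam("wrist",o)
    im=cv2.imread(pic); g=cv2.GaussianBlur(cv2.cvtColor(im,cv2.COLOR_BGR2GRAY),(0,0),.7)
    b=cv2.GaussianBlur(im,(0,0),1).astype(np.float32)
    zt=o['ee_pos'][2]+zoff
    ctr=o['ee_pos'][:2]
    cf=proj(C,[[*ctr,zt+6]])[0]
    d=b[:,:,0]-b[:,:,2]
    pts=[]
    for a in np.radians(np.arange(-165,-14,3)):   # from outside in on flange plane
        rr=np.arange(rad+8,rad-10,-.25); W=np.c_[ctr[0]+rr*np.cos(a),ctr[1]-rr*np.sin(a),np.full(len(rr),zt+6)]
        q=proj(C,W).astype(np.float32); v=cv2.remap(d,q[:,0][None],q[:,1][None],1)[0]; gg=cv2.remap(g,q[:,0][None],q[:,1][None],1)[0]
        i=np.argmax(v>-0.5)
        if i>0: pts.append(W[i,:2])
    pts=np.array(pts); r=np.linalg.norm(pts-ctr,axis=1)
    f=circ(np.c_[pts,np.zeros(len(pts))])
    print("flange",np.round(f,2),"n",len(pts),"rel TCP",np.round(np.array(f[:2])-ctr,2))
    return o
held(*sys.argv[1:3])
E
python3 held.py pics/w10.png o10.npy
python3 - <<'E'
import cv2
im=cv2.imread("pics/w10.png"); cv2.imwrite("pics/w10c.png",cv2.resize(im[235:355,235:395],(800,600),interpolation=cv2.INTER_CUBIC))
E
```

```text
flange [580.98 358.02  69.03] n 45 rel TCP [-0.89  0.84]
```

View pics/w10c.png

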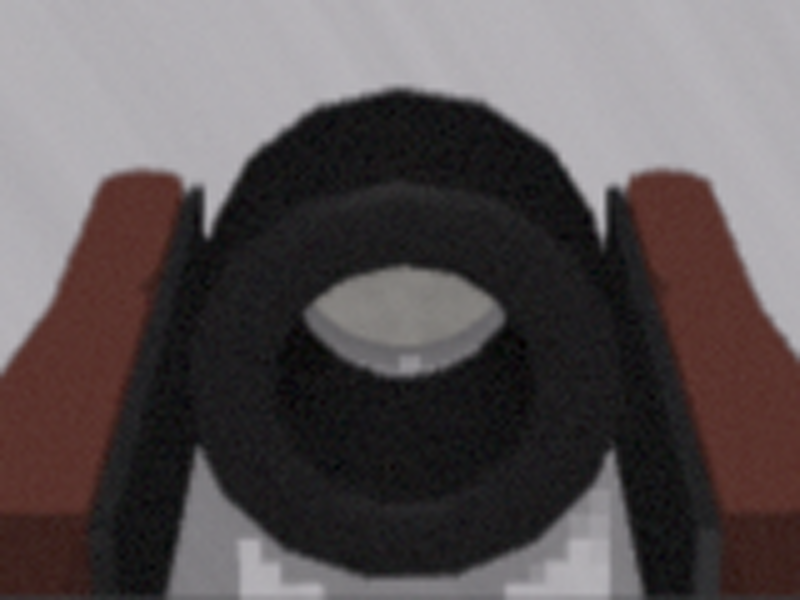

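>>> {"op": "carry_out", "data": {"rows": [[[-0.015,-0.002,0],[0,0,0],1],[[-0.03,-0.004,0],[0,0,0],1],[[-0.038,-0.005,0],[0,0,0],1],[[-0.04,-0.005,0],[0,0,0],1],[[-0.04,-0.005,0],[0,0,0],1],[[-0.04,-0.005,0],[0,0,0],1],[[-0.04,-0.005,0],[0,0,0],1],[[-0.04,-0.005,0],[0,0,0],1],[[-0.04,-0.005,0],[0,0,0],1],[[-0.04,-0.005,0],[0,0,0],1],[[-0.037,-0.005,0],[0,0,0],1],[[-0.027,-0.003,0],[0,0,0],1]]}}

```text
t: 11.4
ee_pos: [524.5, -73.1, 132.1]
orientation: [-2.222, -2.218, 0.003]
ft_force: [0.8, 0.8, -3.1]
width: 35.8
```

>>> {"op": "carry_out", "data": {"rows": [[[-0.013,-0.002,0],[0,0,0],1],[[0,0,0],[0,0,0],1],[[0,0,0],[0,0,0],1],[[0,0,0],[0,0,0],1],[[0,0,0],[0,0,0],1]]}}

```text
t: 11.82
ee_pos: [524.9, -81.8, 133.0]
orientation: [-2.22, -2.222, 0.0]
ft_force: [-0.1, -0.9, -3.5]
width: 35.8
```

```bash
python3 - <<'E'
from h import *
o=readout.get_obs(); im=imaging.get_image("wrist"); print(o['t'],o['ee_pos'],o['ft_force'],o['moment'],o['width'],o['orientation'])
cv2.imwrite("pics/w11.png",im[:,:,::-1]); np.save("o11.npy",o,allow_pickle=True)
im=imaging.get_image("scene");cv2.imwrite("pics/s11.png",cv2.resize(im[180:300,190:350,::-1],(800,600),interpolation=cv2.INTER_CUBIC))
o=readout.get_obs(); print(o['ee_pos'])
C=cam("wrist",np.load("o10.npy",allow_pickle=True).item()); print(onplane(C,[(316,311.6)],191.7))
E
python3 held.py pics/w11.png o11.npy
```

```text
11.8167 [524.89778563 -81.81319678 132.96511959] [-0.07096882 -0.94192876 -3.53033431] [-0.01947457 -0.05199399 -0.04820793] 35.8193465345086 [-2.22010535e+00 -2.22181426e+00  2.94907262e-04]
[525.12346753 -81.87975425 133.15857023]
[[581.12795054 357.65641995 191.7       ]]
flange [524.23 -80.32  68.76] n 51 rel TCP [-0.67  1.5 ]
```

View pics/w11.png

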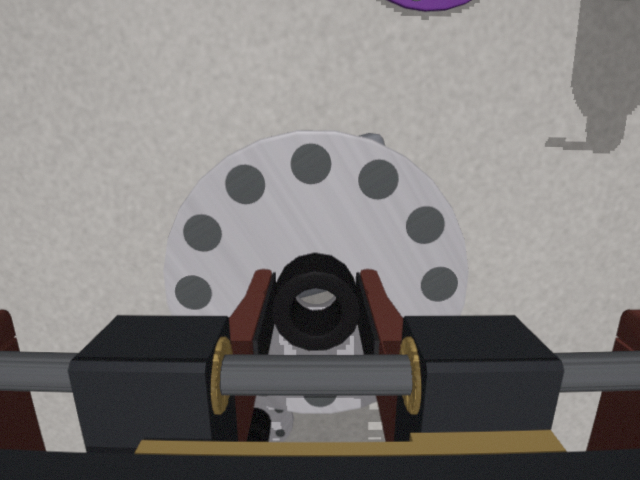

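View pics/s11.png

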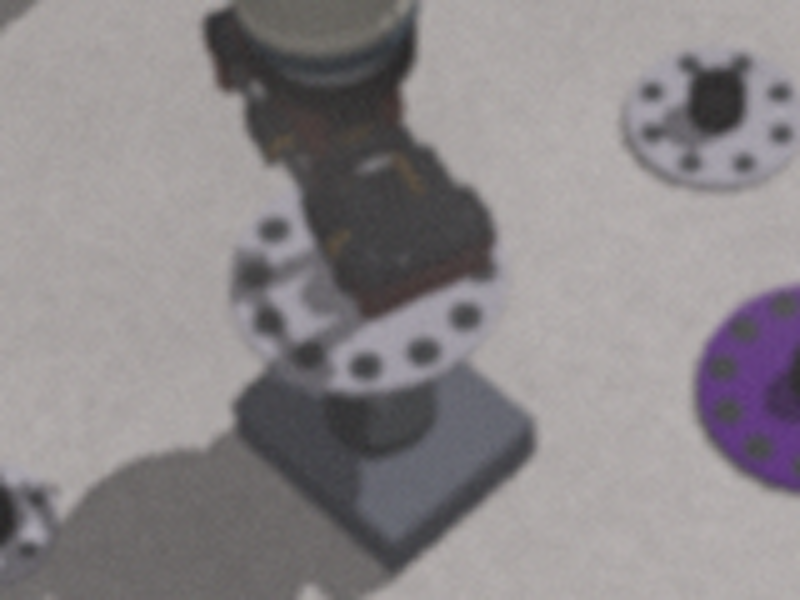

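>>> {"op": "carry_out", "data": {"rows": [[[-0.004,0.0005,0.005],[0,0,0],1],[[0,0,0.008],[0,0,0],1],[[0,0,0.006],[0,0,0],1],[[0,0,0.003],[0,0,0],1],[[0,0,0],[0,0,0],1],[[0,0,0],[0,0,0],1],[[0,0,0],[0,0,0],1]]}}

```text
t: 12.5
ee_pos: [525.6, -87.1, 111.3]
orientation: [2.222, 2.221, 0.0]
ft_force: [0.9, -0.0, -3.4]
width: 35.9
```

Run:
```python
from h import *
o=readout.get_obs(); im=imaging.get_image("wrist"); print(o['t'],o['ee_pos'],o['ft_force'],o['moment'],o['width'],o['orientation'])
cv2.imwrite("pics/w12.png",cv2.resize(im[235:355,235:395,::-1],(800,600),interpolation=cv2.INTER_CUBIC)); np.save("o12.npy",o,allow_pickle=True)
C=cam("wrist",o)
print(proj(C,[[524.9,-85,129],[524.9,-85,125]]),proj(C,[o['ee_pos']+[-.7,.6,56.6]]))
```

```text
12.5 [525.6018011  -87.09214562 111.28714857] [ 0.87170384 -0.01917642 -3.36241419] [ 0.01008185 -0.05490887  0.02784041] 35.894751418300615 [2.22225491e+00 2.22062069e+00 4.11257171e-05]
[[315.71551485 271.93320717]
 [315.71291879 268.99848078]] [[315.75359742 311.43779172]]
```

View pics/w12.png

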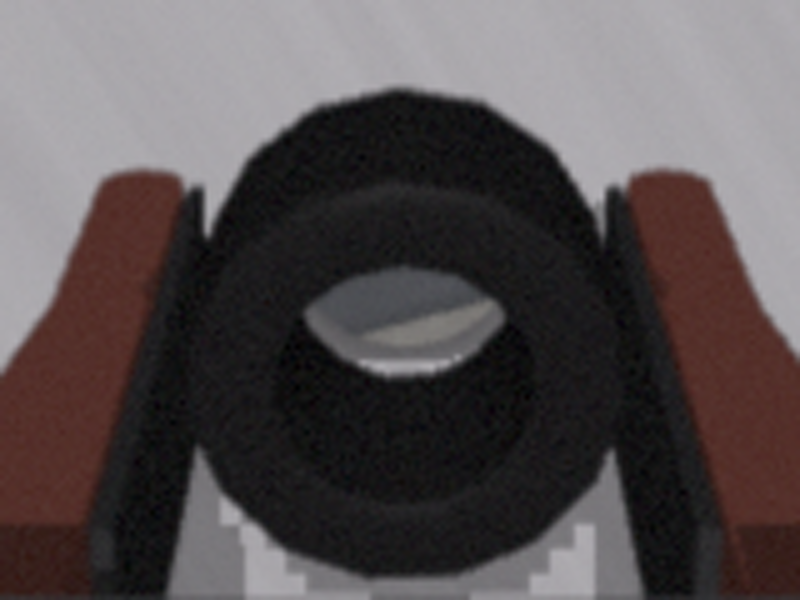

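>>> {"op": "carry_out", "data": {"rows": [[[0.0015,0,0.002],[0,0,0],1],[[0,0,0.003],[0,0,0],1],[[0,0,0.003],[0,0,0],1],[[0,0,0.003],[0,0,0],1],[[0,0,0.003],[0,0,0],1],[[0,0,0],[0,0,0],1],[[0,0,0],[0,0,0],1]]}}

```text
t: 13.13
ee_pos: [525.3, -85.5, 96.9]
orientation: [-2.222, -2.22, 0.001]
ft_force: [-0.1, 0.4, -2.7]
width: 35.7
```

Run:
```python
from h import *
o=readout.get_obs(); im=imaging.get_image("wrist"); print(o['t'],o['ee_pos'],o['ft_force'],o['moment'],o['width'],o['orientation'])
cv2.imwrite("pics/w13.png",cv2.resize(im[235:355,235:395,::-1],(800,600),interpolation=cv2.INTER_CUBIC));
```

```text
13.1333 [525.30186138 -85.54456282  96.94459203] [-0.12184047  0.38531355 -2.74115907] [ 0.00204709 -0.08284669 -0.00340571] 35.6857054540383 [-2.22185279e+00 -2.22026746e+00  5.68392663e-04]
```

View pics/w13.png

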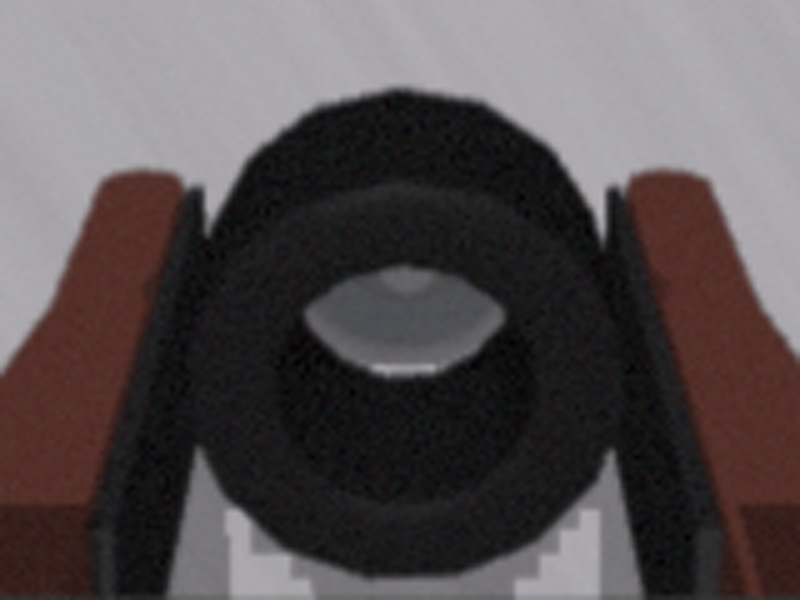

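>>> {"op": "carry_out", "data": {"rows": [[[0,0,0.003],[0,0,0],1],[[0,0,0.003],[0,0,0],1],[[0,0,0.003],[0,0,0],1],[[0,0,0.003],[0,0,0],1],[[0,0,0],[0,0,0],1],[[0,0,0],[0,0,0],1]]}}

```text
t: 13.68
ee_pos: [525.3, -85.5, 85.0]
orientation: [-2.222, -2.22, 0.001]
ft_force: [0.4, 0.2, -4.5]
width: 35.6
```

Run:
```python
from h import *
o=readout.get_obs(); im=imaging.get_image("wrist"); print(o['t'],o['ee_pos'],o['ft_force'],o['moment'],o['width'],o['orientation'])
cv2.imwrite("pics/w14.png",cv2.resize(im[235:355,235:395,::-1],(800,600),interpolation=cv2.INTER_CUBIC)); 
C=cam("wrist",o); print((proj(C,[[524.9,-85,129],[524.9,-87.5,129],[524.9,-92,121],[524.9,-85,121]])-235)*5)
```

```text
13.6833 [525.30484802 -85.50845967  84.97118957] [ 0.40903847  0.21635204 -4.5180585 ] [-0.01778335 -0.11671153 -0.0364594 ] 35.55979888360367 [-2.22180582e+00 -2.22034078e+00  5.70430404e-04]
[[406.82465549 314.89995006]
 [406.82235736 341.4147545 ]
 [406.70606059 347.26650063]
 [406.71077371 276.34038341]]
```

View pics/w14.png

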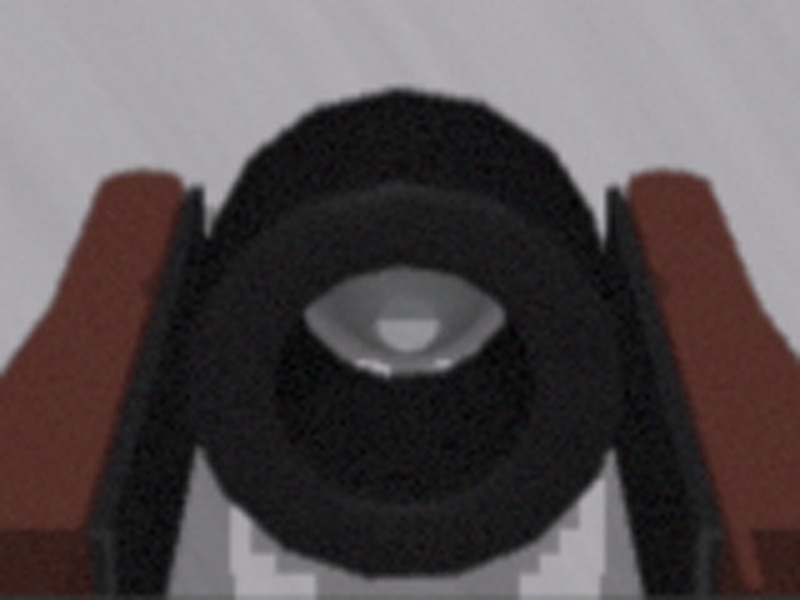

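>>> {"op": "carry_out", "data": {"rows": [[[-0.0005,0.0003,0.004],[0,0,0],1],[[0,0,0.005],[0,0,0],1],[[0,0,0.005],[0,0,0],1],[[0,0,0.005],[0,0,0],1],[[0,0,0.005],[0,0,0],1],[[0,0,0.005],[0,0,0],1],[[0,0,0.005],[0,0,0],1],[[0,0,0.005],[0,0,0],1],[[0,0,0.005],[0,0,0],1],[[0,0,0.003],[0,0,0],1],[[0,0,0],[0,0,0],1],[[0,0,0],[0,0,0],1]]}}

```text
t: 14.73
ee_pos: [525.7, -86.0, 38.1]
orientation: [-2.222, -2.22, 0.0]
ft_force: [0.2, -0.2, -3.5]
width: 35.6
```

Run:
```python
from h import *
o=readout.get_obs(); im=imaging.get_image("wrist"); print(o['t'],o['ee_pos'],o['ft_force'],o['moment'],o['width'],o['orientation'])
cv2.imwrite("pics/w15.png",im[:,:,::-1])
im=imaging.get_image("scene");cv2.imwrite("pics/s15.png",cv2.resize(im[180:300,190:350,::-1],(800,600),interpolation=cv2.INTER_CUBIC))
```

```text
14.7333 [525.71643313 -86.04577345  38.06764351] [ 0.20345588 -0.16701797 -3.51245816] [-0.04949251 -0.06855616 -0.05948684] 35.641242274133646 [-2.22200919e+00 -2.22040243e+00  3.36275107e-04]
```

View pics/w15.png

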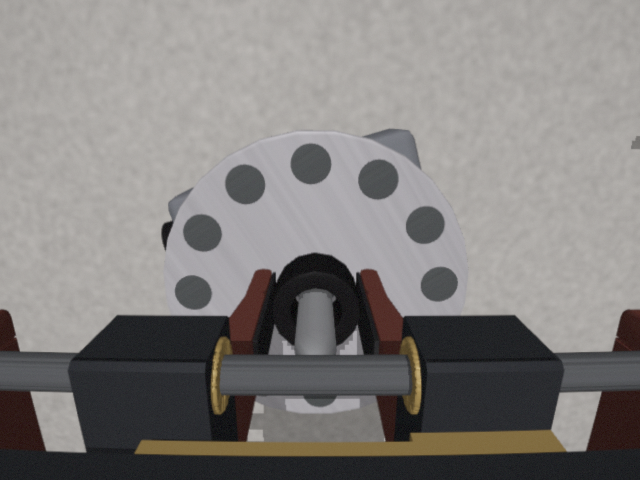

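View pics/s15.png

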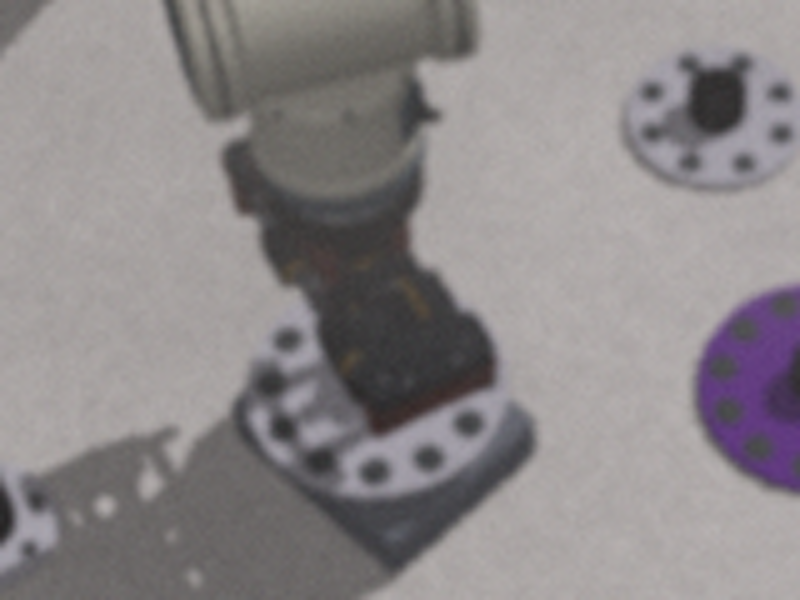

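>>> {"op": "carry_out", "data": {"rows": [[[0,0,0.003],[0,0,0],1],[[0,0,0.003],[0,0,0],1],[[0,0,0.002],[0,0,0],1],[[0,0,0.001],[0,0,0],1],[[0,0,0.001],[0,0,0],1],[[0,0,0],[0,0,0],1],[[0,0,0],[0,0,0],1]]}}

```text
t: 15.42
ee_pos: [525.8, -86.1, 28.2]
orientation: [-2.222, -2.221, 0.0]
ft_force: [-0.3, -0.4, -2.6]
width: 35.8
```

>>> {"op": "carry_out", "data": {"rows": [[[0,0,0.0007],[0,0,0],1],[[0,0,0],[0,0,0],1],[[0,0,0],[0,0,0],1]]}}

```text
t: 15.67
ee_pos: [525.8, -86.1, 27.6]
orientation: [2.222, 2.221, 0.0]
ft_force: [-0.1, -0.7, -4.2]
width: 36.0
```

>>> {"op": "carry_out", "data": {"rows": [[[0,0,0.0007],[0,0,0],1],[[0,0,0],[0,0,0],1],[[0,0,0],[0,0,0],1]]}}

```text
t: 15.92
ee_pos: [525.8, -86.1, 26.9]
orientation: [-2.222, -2.221, 0.0]
ft_force: [-0.5, 0.0, -2.9]
width: 36.0
```

>>> {"op": "carry_out", "data": {"rows": [[[0,0,0.0007],[0,0,0],1],[[0,0,0],[0,0,0],1],[[0,0,0],[0,0,0],1]]}}

```text
t: 16.17
ee_pos: [525.9, -86.1, 26.4]
orientation: [2.222, 2.221, 0.0]
ft_force: [-1.0, 0.5, 1.7]
width: 35.8
```

>>> {"op": "carry_out", "data": {"rows": [[[0,0,0.0007],[0,0,0],1],[[0,0,0],[0,0,0],1],[[0,0,0],[0,0,0],1]]}}

```text
t: 16.42
ee_pos: [525.9, -86.1, 26.3]
orientation: [2.222, 2.22, 0.0]
ft_force: [-2.7, 0.8, 9.5]
width: 35.4
```

>>> {"op": "carry_out", "data": {"rows": [[[0,0,-0.0007],[0,0,0],1],[[0,0,0],[0,0,0],0.25],[[0,0,0],[0,0,0],0.25],[[0,0,0],[0,0,0],0.25],[[0,0,0],[0,0,0],0.25],[[0,0,0],[0,0,0],0.25],[[0,0,-0.005],[0,0,0],0.25],[[0,0,-0.01],[0,0,0],0.25],[[0,0,-0.02],[0,0,0],0.25],[[0,0,-0.03],[0,0,0],0.25],[[0,0,-0.035],[0,0,0],0.25],[[0,0,-0.035],[0,0,0],0.25]]}}

```text
t: 17.42
ee_pos: [525.3, -86.0, 163.1]
orientation: [-2.222, -2.22, 0.001]
ft_force: [0.3, -0.5, 0.4]
width: 66.0
```

Run:
```python
from h import *
o=readout.get_obs(); im=imaging.get_image("wrist"); print(o['t'],o['ee_pos'],o['ft_force'],o['width'],o['orientation'])
cv2.imwrite("pics/w16.png",im[:,:,::-1])
```

```text
17.4167 [525.26037714 -85.99425191 163.12207414] [ 0.29818362 -0.5259234   0.35815638] 65.98254989290406 [-2.22186468e+00 -2.22026348e+00  6.06464976e-04]
```

View pics/w16.png

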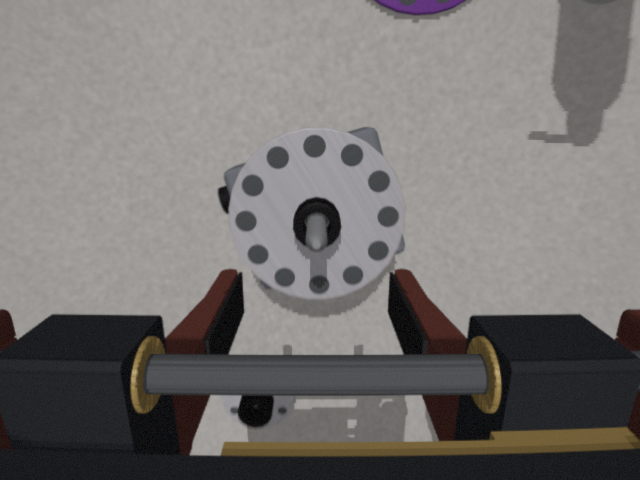

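>>> {"op": "carry_out", "data": {"rows": [[[0.02,-0.01,0],[0,0,0],0.25],[[0.034,-0.018,0],[0,0,0],0.25],[[0.034,-0.018,0],[0,0,0],0.25],[[0.034,-0.018,0],[0,0,0],0.25],[[0.034,-0.018,0.01],[0,0,0],0.25],[[0.034,-0.018,0.015],[0,0,0],0.25],[[0.018,-0.011,0.015],[0,0,0],0.25],[[0,0,0],[0,0,0],0.25],[[0,0,0],[0,0,0],0.25],[[0,0,0],[0,0,0],0.25],[[0,0,0],[0,0,0],0.25]]}}

```text
t: 18.38
ee_pos: [416.4, 121.5, 122.1]
orientation: [2.223, 2.219, 0.003]
ft_force: [-0.1, 0.6, -0.2]
width: 66.0
```

```bash
cat > disc.py <<'E'
from h import *
import sys
# python disc.py tag x y rad
tag,x,y,rad=sys.argv[1],*map(float,sys.argv[2:5])
o=readout.get_obs(); im=imaging.get_image("wrist"); print(o['t'],o['ee_pos'],o['orientation'],o['width'])
cv2.imwrite(f"pics/{tag}.png",im[:,:,::-1]); np.save(f"{tag}.npy",o,allow_pickle=True)
C=cam("wrist",o); im=im[:,:,::-1].copy()
g=cv2.GaussianBlur(cv2.cvtColor(im,cv2.COLOR_BGR2GRAY),(0,0),.7)
c=proj(C,[[x,y,30]])[0]; print("guess px",c)
px=np.linalg.norm(proj(C,[[x+18,y,30]])[0]-c)
# recentre by dark blob
m=((g<50).astype(np.uint8)); w=np.zeros_like(m); cv2.circle(w,tuple(int(v) for v in c),int(px*1.6),1,-1); mm=cv2.moments(m&w,True); c=np.array([mm['m10']/mm['m00'],mm['m01']/mm['m00']])
p=edge(g,c,px*.7,px*1.6,75,range(-180,0,6)); print("hub",np.round(circ(onplane(C,p,30)),2))
p=edge(g,c,2,px*.9,60,range(0,360,6),False); print("bore",np.round(circ(onplane(C,p,30)),2))
b=cv2.GaussianBlur(im,(0,0),1).astype(np.float32); d=b[:,:,0]-b[:,:,2]
cf=proj(C,[[x,y,6]])[0]; pf=px*rad/18*.95
p=edge(d,cf,pf*.9,pf*1.15,-0.5,range(0,360,5),False); print("flange",np.round(circ(onplane(C,p,6)),2),len(p))
E
python3 disc.py w17 413.8 194.4 55
```

```text
18.3833 [416.36808043 121.51721706 122.08895133] [2.22257677 2.21870323 0.00263519] 66.01605504714851
guess px [312.65988541 123.21601847]
hub [413.1  194.01  17.38]
bore [413.26 193.99   9.46]
flange [413.05 194.05  54.28] 72
```

View pics/w17.png

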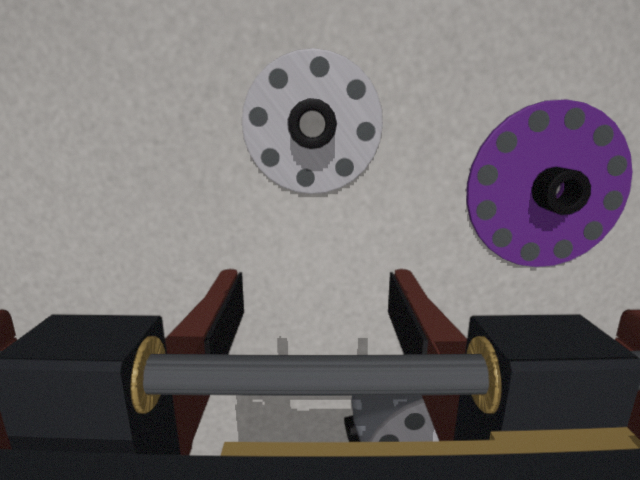

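>>> {"op": "carry_out", "data": {"rows": [[[0.024,-0.001,0.02],[0,0,0],0.25],[[0.024,-0.001,0.03],[0,0,0],0.25],[[0.0245,-0.001,0.03],[0,0,0],0.25],[[0,0,0.02],[0,0,0],0.25],[[0,0,0.01],[0,0,0],0.25],[[0,0,0],[0,0,0],0.25],[[0,0,0],[0,0,0],0.25],[[0,0,0],[0,0,0],0.25]]}}

```text
t: 19.1
ee_pos: [413.1, 194.1, 12.2]
orientation: [2.223, 2.219, 0.002]
ft_force: [-0.4, -0.3, -0.4]
width: 66.0
```

```bash
python3 disc.py w18 413.1 194 55
```

```text
19.1 [413.08913534 194.1125618   12.24901133] [2.22331734 2.21868994 0.00234134] 65.99446287458704
guess px [317.20448679 276.10425507]
hub [412.88 200.57  16.52]
bore [413.07 198.71   6.84]
flange [413.24 191.34  56.22] 72
```

>>> {"op": "carry_out", "data": {"rows": [[[0,0,0.01],[0,0,0],0.25],[[0,0,0.01],[0,0,0],0.25],[[0,0,0.008],[0,0,0],0.25],[[0,0,0.006],[0,0,0],0.25],[[0,0,0.003],[0,0,0],0.25],[[0,0,0.0015],[0,0,0],0.25],[[0,0,0],[0,0,0],0.25]]}}

```text
t: 19.73
ee_pos: [411.4, 194.2, -27.1]
orientation: [-2.222, -2.22, 0.002]
ft_force: [-2.8, -2.5, 11.7]
width: 65.8
```

>>> {"op": "carry_out", "data": {"rows": [[[0,0,0],[0,0,0],1],[[0,0,0],[0,0,0],1],[[0,0,0],[0,0,0],1],[[0,0,0],[0,0,0],1],[[0,0,0],[0,0,0],1],[[0,0,0],[0,0,0],1],[[0,0,0],[0,0,0],1],[[0,0,0],[0,0,0],1]]}}

```text
t: 20.4
ee_pos: [412.9, 195.0, -27.0]
orientation: [2.222, 2.22, 0.002]
ft_force: [0.5, 0.7, 6.5]
width: 35.4
```

Run:
```python
from h import *
o=readout.get_obs(); im=imaging.get_image("wrist"); print(o['t'],o['ee_pos'],o['ft_force'],o['width'],o['orientation'])
cv2.imwrite("pics/w19.png",im[:,:,::-1])
```

```text
20.4 [412.91629265 194.96425558 -27.0487305 ] [0.54006475 0.7029367  6.47841573] 35.41990407156 [2.22186996 2.22022436 0.00242122]
```

View pics/w19.png

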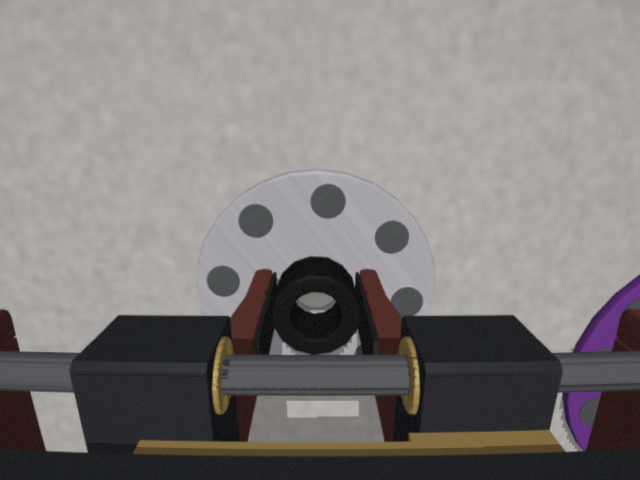

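>>> {"op": "carry_out", "data": {"rows": [[[0,0,-0.005],[0,0,0],1],[[0,0,-0.01],[0,0,0],1],[[0,0,-0.02],[0,0,0],1],[[0,0,-0.025],[0,0,0],1],[[0,0,-0.03],[0,0,0],1],[[0,0,-0.03],[0,0,0],1],[[0,0,-0.025],[0,0,0],1],[[0,0,-0.015],[0,0,0],1],[[0,0,0],[0,0,0],1],[[0,0,0],[0,0,0],1]]}}

```text
t: 21.28
ee_pos: [412.1, 194.5, 133.3]
orientation: [2.222, 2.22, 0.002]
ft_force: [-0.1, 0.6, -3.8]
width: 34.8
```

```bash
sed -i 's/^held(\*sys.*$/held(sys.argv[1],sys.argv[2],27.0,float(sys.argv[3]))/' held.py
python3 - <<'E'
from h import *
o=readout.get_obs(); im=imaging.get_image("wrist"); print(o['t'],o['ee_pos'],o['ft_force'],o['width'],o['orientation'])
cv2.imwrite("pics/w20.png",im[:,:,::-1]);np.save("o20.npy",o,allow_pickle=True)
cv2.imwrite("pics/w20c.png",cv2.resize(im[235:355,235:395,::-1],(800,600),interpolation=cv2.INTER_CUBIC))
E
python3 held.py pics/w20.png o20.npy 55
```

```text
21.2833 [412.0636728  194.54190708 133.30540858] [-0.06577212  0.5955809  -3.81501545] 34.84601808842515 [2.22172788 2.22028052 0.00238004]
flange [411.18 194.4   53.95] n 51 rel TCP [-0.89 -0.15]
```

View pics/w20c.png

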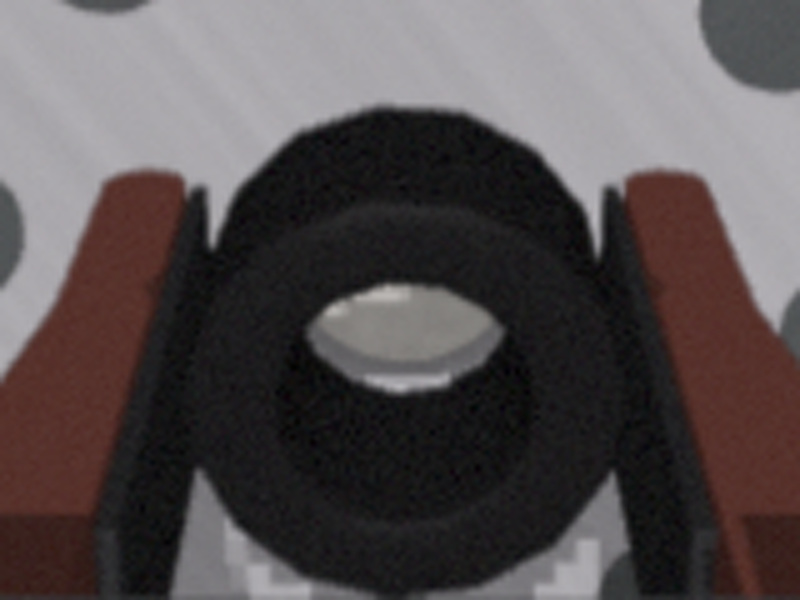

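>>> {"op": "carry_out", "data": {"rows": [[[-0.015,0.006,0],[0,0,0],1],[[-0.03,0.012,0],[0,0,0],1],[[-0.034,0.014,0],[0,0,0],1],[[-0.036,0.015,0],[0,0,0],1],[[-0.036,0.015,0],[0,0,0],1],[[-0.036,0.015,0],[0,0,0],1],[[-0.036,0.014,0],[0,0,0],1],[[-0.03,0.012,0],[0,0,0],1],[[-0.018,0.007,0],[0,0,0],1],[[-0.008,0.0035,0],[0,0,0],1],[[0,0,0],[0,0,0],1],[[0,0,0],[0,0,0],1]]}}

```text
t: 22.33
ee_pos: [524.0, -83.9, 131.3]
orientation: [-2.221, -2.218, 0.002]
ft_force: [0.7, 0.9, -2.8]
width: 34.9
```

>>> {"op": "carry_out", "data": {"rows": [[[0,0,0.004],[0,0,0],1],[[0,0,0.008],[0,0,0],1],[[0,0,0.006],[0,0,0],1],[[0,0,0.003],[0,0,0],1],[[0,0,0],[0,0,0],1],[[0,0,0],[0,0,0],1]]}}

```text
t: 22.83
ee_pos: [525.1, -84.2, 111.3]
orientation: [-2.221, -2.221, 0.001]
ft_force: [0.2, 0.3, -2.7]
width: 35.2
```

>>> {"op": "carry_out", "data": {"rows": [[[-0.0004,0.0005,0.002],[0,0,0],1],[[0,0,0.003],[0,0,0],1],[[0,0,0.003],[0,0,0],1],[[0,0,0.003],[0,0,0],1],[[0,0,0.003],[0,0,0],1],[[0,0,0],[0,0,0],1]]}}

```text
t: 23.33
ee_pos: [525.3, -84.9, 97.0]
orientation: [-2.222, -2.22, 0.001]
ft_force: [-0.6, 0.2, -3.3]
width: 34.7
```

>>> {"op": "carry_out", "data": {"rows": [[[0,0,0.003],[0,0,0],1],[[0,0,0.003],[0,0,0],1],[[0,0,0.003],[0,0,0],1],[[0,0,0.003],[0,0,0],1],[[0,0,0],[0,0,0],1],[[0,0,0],[0,0,0],1]]}}

```text
t: 23.83
ee_pos: [525.7, -84.9, 85.4]
orientation: [-2.222, -2.22, 0.0]
ft_force: [0.5, 0.2, -2.5]
width: 35.0
```

Run:
```python
from h import *
o=readout.get_obs(); im=imaging.get_image("wrist"); print(o['t'],o['ee_pos'],o['ft_force'],o['moment'],o['width'])
cv2.imwrite("pics/w21.png",cv2.resize(im[235:355,235:395,::-1],(800,600),interpolation=cv2.INTER_CUBIC)); 
C=cam("wrist",o); print((proj(C,[[524.9,-85.6,129],[524.9,-88.1,129]])-235)*5)
```

```text
23.8333 [525.65358917 -84.93269432  85.41681183] [ 0.47349114  0.15846765 -2.45844512] [ 0.03827835 -0.05592392  0.01103474] 35.04571078185606
[[402.82551191 325.1456565 ]
 [402.84052744 351.49446771]]
```

View pics/w21.png

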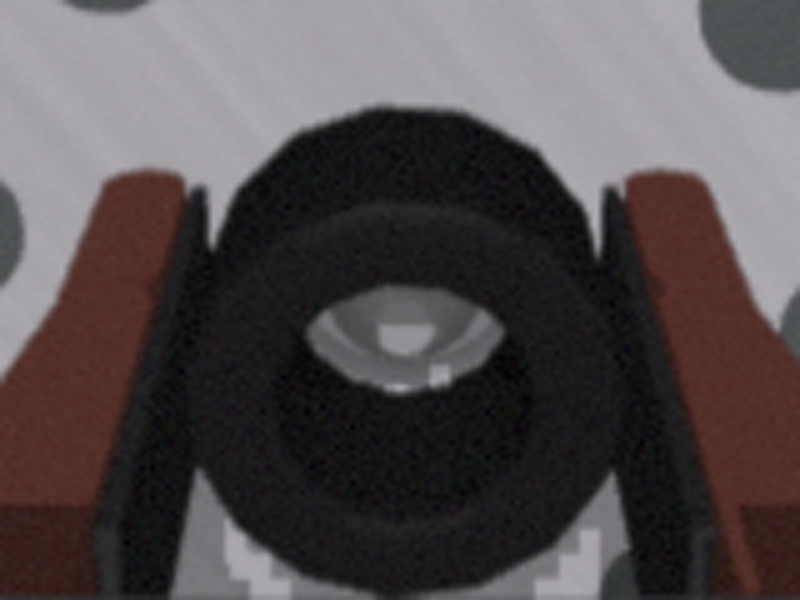

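Run:
```python
from h import *
def f(ee,rv,rel,zo):
    o=dict(ee_pos=np.array(ee),orientation=np.array(rv)); C=cam("wrist",o); x,y=ee[0]-.7,ee[1]+rel; zb=ee[2]+zo
    p=(proj(C,[[x,y-10,zb],[x,y+10,zb+30],[x,y-10,zb+30],[x,y-18,zb+30],[x,y+18,zb+30],[x,y+18,zb+6]])-235)*5
    print(rel,zo,p[:,1].round())
for zo in (26.6,30,33):
  for rel in (0.6,): f([525.305,-85.508,84.97],[-2.2218,-2.22034,.00057],rel,zo)
print("obs L 375 265 500 575 182 90")
for rel in (-1,):f([525.65,-84.93,85.42],[-2.2218,-2.22034,.0],rel,27)
print("obs M 392 284 520 590 203 105")
```

```text
0.6 26.6 [331. 266. 493. 580. 171.  73.]
0.6 30 [347. 285. 516. 603. 187.  85.]
0.6 33 [361. 301. 536. 625. 202.  96.]
obs L 375 265 500 575 182 90
-1 27 [348. 287. 513. 599. 192.  91.]
obs M 392 284 520 590 203 105
```

>>> {"op": "carry_out", "data": {"rows": [[[-0.0006,0,0.003],[0,0,0],1],[[0,0,0.004],[0,0,0],1],[[0,0,0.005],[0,0,0],1],[[0,0,0.005],[0,0,0],1],[[0,0,0.004],[0,0,0],1],[[0,0,0.003],[0,0,0],1],[[0,0,0.002],[0,0,0],1],[[0,0,0],[0,0,0],1],[[0,0,0],[0,0,0],1]]}}

```text
t: 24.63
ee_pos: [525.8, -85.6, 59.6]
orientation: [-2.222, -2.22, 0.0]
ft_force: [1.1, 0.9, -2.1]
width: 35.3
```

>>> {"op": "carry_out", "data": {"rows": [[[0,0,0.001],[0,0,0],1],[[0,0,0.0007],[0,0,0],1],[[0,0,0],[0,0,0],1],[[0,0,0],[0,0,0],1]]}}

```text
t: 24.97
ee_pos: [525.9, -85.6, 58.1]
orientation: [2.222, 2.221, 0.0]
ft_force: [0.6, 0.9, -2.1]
width: 35.1
```

>>> {"op": "carry_out", "data": {"rows": [[[0,0,0.0007],[0,0,0],1],[[0,0,0],[0,0,0],1],[[0,0,0],[0,0,0],1]]}}

```text
t: 25.22
ee_pos: [525.8, -85.6, 57.3]
orientation: [2.222, 2.221, 0.0]
ft_force: [-0.2, 0.7, -1.9]
width: 35.1
```

>>> {"op": "carry_out", "data": {"rows": [[[0,0,0.0006],[0,0,0],1],[[0,0,0],[0,0,0],1],[[0,0,0],[0,0,0],1]]}}

```text
t: 25.47
ee_pos: [525.8, -85.6, 56.6]
orientation: [-2.222, -2.221, 0.0]
ft_force: [0.4, -0.1, -2.2]
width: 34.7
```

>>> {"op": "carry_out", "data": {"rows": [[[0,0,0.0006],[0,0,0],1],[[0,0,0],[0,0,0],1],[[0,0,0],[0,0,0],1]]}}

```text
t: 25.72
ee_pos: [525.8, -85.6, 56.0]
orientation: [-2.222, -2.221, 0.0]
ft_force: [-0.2, -0.0, -2.5]
width: 35.1
```

>>> {"op": "carry_out", "data": {"rows": [[[0,0,0.0006],[0,0,0],1],[[0,0,0],[0,0,0],1],[[0,0,0],[0,0,0],1]]}}

```text
t: 25.97
ee_pos: [525.8, -85.6, 56.0]
orientation: [2.222, 2.221, 0.0]
ft_force: [-2.0, 0.4, 5.8]
width: 35.5
```

>>> {"op": "carry_out", "data": {"rows": [[[0,0,0.0005],[0,0,0],1],[[0,0,0],[0,0,0],1],[[0,0,0],[0,0,0],1]]}}

```text
t: 26.22
ee_pos: [525.9, -85.6, 55.9]
orientation: [2.222, 2.221, 0.0]
ft_force: [-4.3, 0.1, 10.9]
width: 35.3
```

>>> {"op": "carry_out", "data": {"rows": [[[0,0,-0.0009],[0,0,0],1],[[0,0,0],[0,0,0],0.25],[[0,0,0],[0,0,0],0.25],[[0,0,0],[0,0,0],0.25],[[0,0,0],[0,0,0],0.25],[[0,0,0],[0,0,0],0.25],[[0,0,-0.005],[0,0,0],0.25],[[0,0,-0.01],[0,0,0],0.25],[[0,0,-0.02],[0,0,0],0.25],[[0,0,-0.025],[0,0,0],0.25],[[0,0,-0.025],[0,0,0],0.25],[[0,0,-0.02],[0,0,0],0.25]]}}

```text
t: 27.22
ee_pos: [526.0, -85.6, 163.3]
orientation: [2.222, 2.22, 0.001]
ft_force: [0.1, -0.2, 0.1]
width: 65.6
```

Run:
```python
from h import *
o=readout.get_obs(); im=imaging.get_image("wrist"); print(o['t'],o['ee_pos'],o['ft_force'],o['width'],o['orientation'])
cv2.imwrite("pics/w22.png",im[:,:,::-1])
```

```text
27.2167 [526.01314659 -85.62026819 163.30590397] [ 0.05542156 -0.19453912  0.1222984 ] 65.62943233972078 [2.22151624e+00 2.21997493e+00 9.91223556e-04]
```

View pics/w22.png

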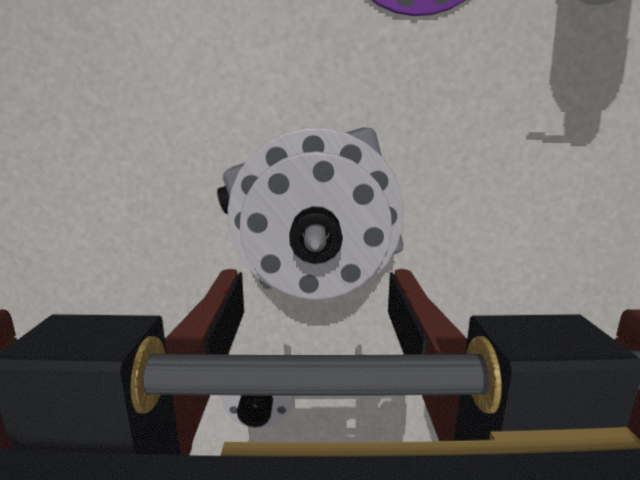

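>>> {"op": "carry_out", "data": {"rows": [[[-0.02,-0.004,0],[0,0,0],0.25],[[-0.036,-0.008,0],[0,0,0],0.25],[[-0.036,-0.008,0],[0,0,0],0.25],[[-0.036,-0.009,0],[0,0,0],0.25],[[-0.036,-0.009,0],[0,0,0],0.25],[[-0.036,-0.009,0],[0,0,0],0.25],[[-0.036,-0.009,0.01],[0,0,0],0.25],[[-0.03,-0.006,0.015],[0,0,0],0.25],[[-0.016,-0.002,0.015],[0,0,0],0.25],[[0,0,0],[0,0,0],0.25],[[0,0,0],[0,0,0],0.25],[[0,0,0],[0,0,0],0.25]]}}

```text
t: 28.27
ee_pos: [461.6, -366.8, 121.3]
orientation: [-2.222, -2.22, -0.0]
ft_force: [-0.5, 0.2, 0.2]
width: 66.1
```

```bash
python3 disc.py w23 461.8 -296 40
```

```text
28.2667 [ 461.6465886  -366.78604818  121.32445748] [-2.22185726e+00 -2.22041498e+00 -2.93736945e-04] 66.05829954125909
guess px [316.8454493  126.23058505]
hub [ 461.61 -297.36   17.43]
bore [ 461.47 -297.1     9.38]
flange [ 461.53 -297.33   39.25] 72
```

View pics/w23.png

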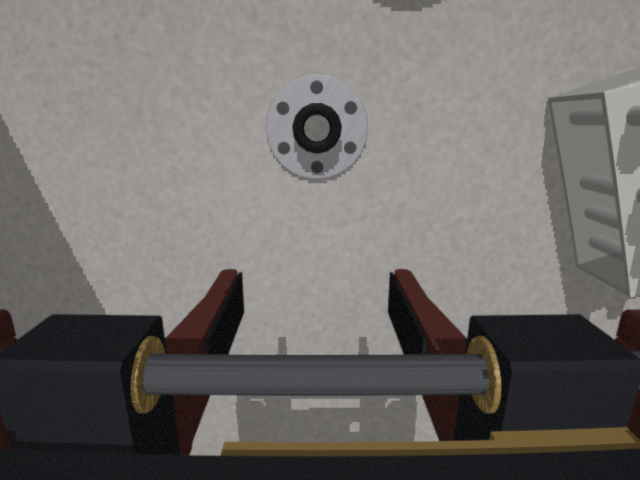

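Run:
```python
from h import *
C=cam("wrist",np.load("w23.npy",allow_pickle=True).item())
print(onplane(C,[(550,98),(578,265)],95).round(), onplane(C,[(546,160),(560,235)],0).round())
print(onplane(cam("top"),[(432,195),(441,222),(505,202)],100).round(),onplane(cam("top"),[(441,222)],0).round())
```

```text
[[ 591. -279.   95.]
 [ 625. -378.   95.]] [[ 650. -322.    0.]
 [ 673. -386.    0.]]
[[ 692. -233.  100.]
 [ 627. -251.  100.]
 [ 674. -407.  100.]] [[ 648. -277.    0.]]
```

>>> {"op": "carry_out", "data": {"rows": [[[0.023,0,0.02],[0,0,0],0.25],[[0.0235,0,0.03],[0,0,0],0.25],[[0.023,0,0.03],[0,0,0],0.25],[[0,0,0.02],[0,0,0],0.25],[[0,0,0.01],[0,0,0],0.25],[[0,0,0],[0,0,0],0.25],[[0,0,0],[0,0,0],0.25],[[0,0,0],[0,0,0],0.25]]}}

```text
t: 28.98
ee_pos: [463.0, -299.0, 12.4]
orientation: [2.22, 2.219, 0.001]
ft_force: [0.1, 0.1, -0.7]
width: 65.8
```

>>> {"op": "carry_out", "data": {"rows": [[[0.0015,-0.0005,0.01],[0,0,0],0.25],[[0,0,0.01],[0,0,0],0.25],[[0,0,0.008],[0,0,0],0.25],[[0,0,0.006],[0,0,0],0.25],[[0,0,0.003],[0,0,0],0.25],[[0,0,0.001],[0,0,0],0.25],[[0,0,0],[0,0,0],0.25],[[0,0,0],[0,0,0],0.25]]}}

```text
t: 29.65
ee_pos: [460.5, -296.3, -27.0]
orientation: [-2.221, -2.22, 0.001]
ft_force: [-2.8, 1.0, 6.6]
width: 65.8
```

>>> {"op": "carry_out", "data": {"rows": [[[0,0,0],[0,0,0],1],[[0,0,0],[0,0,0],1],[[0,0,0],[0,0,0],1],[[0,0,0],[0,0,0],1],[[0,0,0],[0,0,0],1],[[0,0,0],[0,0,0],1],[[0,0,0],[0,0,0],1]]}}

```text
t: 30.23
ee_pos: [461.6, -296.8, -27.0]
orientation: [2.222, 2.22, 0.0]
ft_force: [0.4, -0.5, 4.1]
width: 36.2
```

>>> {"op": "carry_out", "data": {"rows": [[[0,0,-0.005],[0,0,0],1],[[0,0,-0.01],[0,0,0],1],[[0,0,-0.02],[0,0,0],1],[[0,0,-0.025],[0,0,0],1],[[0,0,-0.03],[0,0,0],1],[[0,0,-0.03],[0,0,0],1],[[0,0,-0.025],[0,0,0],1],[[0,0,-0.015],[0,0,0],1],[[0,0,0],[0,0,0],1],[[0,0,0],[0,0,0],1]]}}

```text
t: 31.07
ee_pos: [461.2, -296.5, 133.6]
orientation: [2.221, 2.22, 0.0]
ft_force: [-0.3, -0.8, -0.3]
width: 36.2
```

```bash
python3 - <<'E'
from h import *
o=readout.get_obs(); im=imaging.get_image("wrist"); print(o['t'],o['ee_pos'],o['ft_force'],o['width'],o['orientation'])
cv2.imwrite("pics/w24.png",im[:,:,::-1]);np.save("o24.npy",o,allow_pickle=True)
cv2.imwrite("pics/w24c.png",cv2.resize(im[235:355,235:395,::-1],(800,600),interpolation=cv2.INTER_CUBIC))
E
python3 held.py pics/w24.png o24.npy 40
```

```text
31.0667 [ 461.19264468 -296.51391017  133.59505269] [-0.2978602  -0.8425271  -0.31712945] 36.17672250094814 [2.22121325e+00 2.21974247e+00 3.92064086e-04]
flange [ 460.35 -296.1    38.82] n 51 rel TCP [-0.84  0.42]
```

View pics/w24c.png

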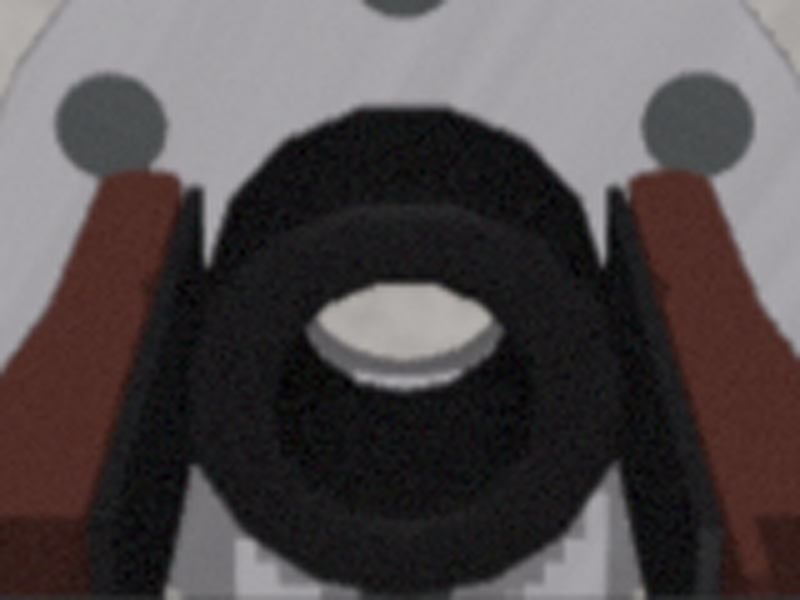

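>>> {"op": "carry_out", "data": {"rows": [[[0.015,0.005,0],[0,0,0],1],[[0.03,0.009,0],[0,0,0],1],[[0.036,0.011,0],[0,0,0],1],[[0.036,0.011,0],[0,0,0],1],[[0.036,0.011,0],[0,0,0],1],[[0.03,0.009,0],[0,0,0],1],[[0.018,0.005,0],[0,0,0],1],[[0.009,0.003,0],[0,0,0],1],[[0,0,0],[0,0,0],1],[[0,0,0],[0,0,0],1]]}}

```text
t: 31.95
ee_pos: [524.5, -86.7, 131.8]
orientation: [-2.22, -2.221, 0.002]
ft_force: [0.1, 0.1, -0.9]
width: 35.8
```

>>> {"op": "carry_out", "data": {"rows": [[[0,0,0.004],[0,0,0],1],[[0,0,0.008],[0,0,0],1],[[0,0,0.006],[0,0,0],1],[[0,0,0.003],[0,0,0],1],[[0,0,0],[0,0,0],1],[[0,0,0],[0,0,0],1]]}}

```text
t: 32.45
ee_pos: [525.0, -86.9, 111.5]
orientation: [-2.222, -2.22, 0.001]
ft_force: [0.3, 0.3, -0.2]
width: 36.2
```

>>> {"op": "carry_out", "data": {"rows": [[[0.0014,0.0005,0.002],[0,0,0],1],[[0,0,0.003],[0,0,0],1],[[0,0,0.003],[0,0,0],1],[[0,0,0.003],[0,0,0],1],[[0,0,0.003],[0,0,0],1],[[0,0,0],[0,0,0],1]]}}

```text
t: 32.95
ee_pos: [525.3, -85.0, 97.2]
orientation: [-2.221, -2.22, 0.001]
ft_force: [-1.1, 0.8, -1.4]
width: 36.0
```

>>> {"op": "carry_out", "data": {"rows": [[[0,0,0.003],[0,0,0],1],[[0,0,0.002],[0,0,0],1],[[0,0,0.001],[0,0,0],1],[[0,0,0],[0,0,0],1]]}}

```text
t: 33.28
ee_pos: [525.7, -85.1, 91.6]
orientation: [-2.222, -2.22, 0.0]
ft_force: [-0.1, 0.2, -1.0]
width: 36.2
```

Run:
```python
from h import *
o=readout.get_obs(); im=imaging.get_image("wrist"); print(o['t'],o['ee_pos'],o['ft_force'],o['moment'],o['width'])
cv2.imwrite("pics/w25.png",cv2.resize(im[235:355,235:395,::-1],(800,600),interpolation=cv2.INTER_CUBIC));
```

```text
33.2833 [525.65519126 -85.1465193   91.61705443] [-0.07207765  0.23315288 -0.98570417] [-0.03403698 -0.0834988  -0.020711  ] 36.18123129900601
```

View pics/w25.png

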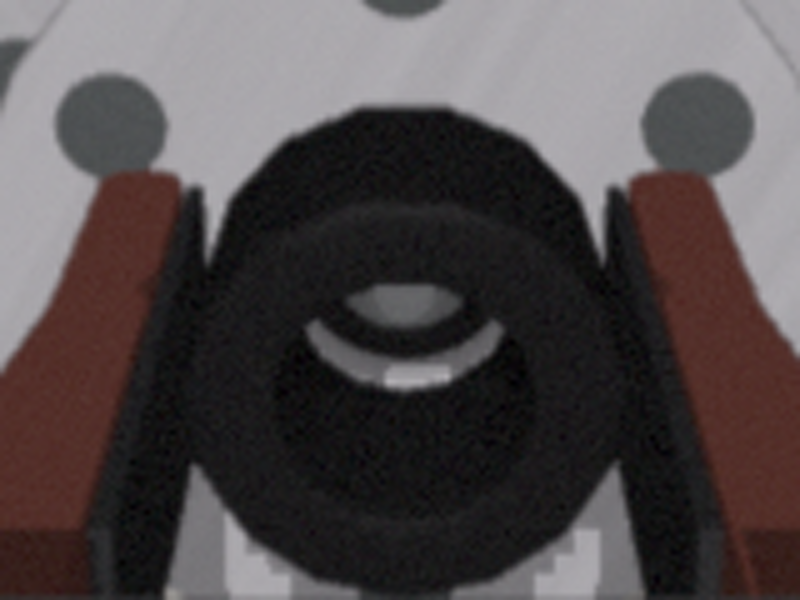

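>>> {"op": "carry_out", "data": {"rows": [[[-0.0004,0,0.0015],[0,0,0],1],[[0,0,0.001],[0,0,0],1],[[0,0,0.001],[0,0,0],1],[[0,0,0],[0,0,0],1],[[0,0,0],[0,0,0],1]]}}

```text
t: 33.75
ee_pos: [525.8, -85.6, 88.3]
orientation: [-2.222, -2.221, 0.0]
ft_force: [0.5, -0.3, -0.7]
width: 35.8
```

>>> {"op": "carry_out", "data": {"rows": [[[0,0,0.0007],[0,0,0],1],[[0,0,0],[0,0,0],1],[[0,0,0],[0,0,0],1]]}}

```text
t: 34.0
ee_pos: [525.8, -85.6, 87.6]
orientation: [-2.222, -2.221, 0.0]
ft_force: [-0.2, -0.8, -0.8]
width: 36.3
```

>>> {"op": "carry_out", "data": {"rows": [[[0,0,0.0006],[0,0,0],1],[[0,0,0],[0,0,0],1],[[0,0,0],[0,0,0],1]]}}

```text
t: 34.25
ee_pos: [525.8, -85.6, 87.0]
orientation: [-2.222, -2.221, 0.0]
ft_force: [0.2, -0.3, -0.7]
width: 35.9
```

>>> {"op": "carry_out", "data": {"rows": [[[0,0,0.0006],[0,0,0],1],[[0,0,0],[0,0,0],1],[[0,0,0],[0,0,0],1]]}}

```text
t: 34.5
ee_pos: [525.8, -85.6, 86.5]
orientation: [-2.222, -2.221, 0.0]
ft_force: [0.1, 0.2, -1.3]
width: 35.9
```

>>> {"op": "carry_out", "data": {"rows": [[[0,0,0.0006],[0,0,0],1],[[0,0,0],[0,0,0],1],[[0,0,0],[0,0,0],1]]}}

```text
t: 34.75
ee_pos: [525.9, -85.6, 86.0]
orientation: [2.222, 2.221, 0.0]
ft_force: [-0.3, 0.7, -0.4]
width: 36.2
```

>>> {"op": "carry_out", "data": {"rows": [[[0,0,0.0005],[0,0,0],1],[[0,0,0],[0,0,0],1],[[0,0,0],[0,0,0],1]]}}

```text
t: 35.0
ee_pos: [525.9, -85.6, 85.9]
orientation: [2.222, 2.22, 0.0]
ft_force: [-2.2, 0.1, 6.1]
width: 35.9
```

>>> {"op": "carry_out", "data": {"rows": [[[0,0,0.0004],[0,0,0],1],[[0,0,0],[0,0,0],1],[[0,0,0],[0,0,0],1]]}}

```text
t: 35.25
ee_pos: [526.0, -85.6, 85.9]
orientation: [2.222, 2.22, 0.0]
ft_force: [-3.8, 0.7, 10.7]
width: 36.2
```

Contact at the expected height (86). Release and retreat.

>>> {"op": "carry_out", "data": {"rows": [[[0,0,-0.0009],[0,0,0],1],[[0,0,0],[0,0,0],0.25],[[0,0,0],[0,0,0],0.25],[[0,0,0],[0,0,0],0.25],[[0,0,0],[0,0,0],0.25],[[0,0,0],[0,0,0],0.25],[[0,0,-0.005],[0,0,0],0.25],[[0,0,-0.01],[0,0,0],0.25],[[0,0,-0.02],[0,0,0],0.25],[[0,0,-0.03],[0,0,0],0.25],[[0,0,-0.03],[0,0,0],0.25],[[0,0,-0.02],[0,0,0],0.25]]}}

```text
t: 36.25
ee_pos: [526.6, -85.7, 204.2]
orientation: [2.221, 2.219, 0.002]
ft_force: [1.0, -0.0, -0.6]
width: 65.6
```

>>> {"op": "carry_out", "data": {"rows": [[[-0.025,-0.01,-0.01],[0,0,0],0.25],[[-0.025,-0.01,-0.01],[0,0,0],0.25],[[-0.022,-0.01,0],[0,0,0],0.25],[[0,0,0],[0,0,0],0.25],[[0,0,0],[0,0,0],0.25],[[0,0,0],[0,0,0],0.25]]}}

```text
t: 36.75
ee_pos: [495.7, -157.2, 221.1]
orientation: [-2.223, -2.22, -0.0]
ft_force: [0.5, -0.5, -0.2]
width: 65.5
```

Run:
```python
from h import *
o=readout.get_obs(); im=imaging.get_image("wrist"); print(o['t'],o['ee_pos'],o['ft_force'],o['width'],o['orientation'])
C=cam("wrist",o);np.save("o26.npy",o,allow_pickle=True)
cv2.imwrite("pics/w26.png",im[:,:,::-1])
im=imaging.get_image("scene");cv2.imwrite("pics/s26.png",im[:,:,::-1])
im=imaging.get_image("top");cv2.imwrite("pics/t26.png",im[:,:,::-1])
for n,r,z in (("L",70,59),("M",55,89),("S",40,119)): print(n,proj(C,[[525,-85.3,z],[525+r,-85.3,z],[525,-85.3+r,z]]).round(1).tolist())
```

```text
36.75 [ 495.74007114 -157.19922369  221.13248717] [ 0.47245653 -0.47703895 -0.21460491] 65.48502256059068 [-2.22278248e+00 -2.21986943e+00 -4.95990644e-04]
L [[349.1, 124.4], [427.1, 124.6], [350.7, 39.8]]
M [[352.2, 124.5], [419.1, 124.7], [353.6, 52.5]]
S [[355.8, 124.6], [409.4, 124.7], [357.1, 67.4]]
```

View pics/w26.png

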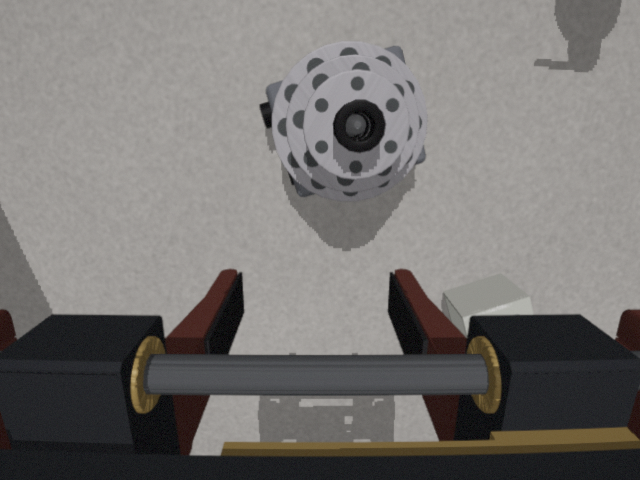

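View pics/s26.png

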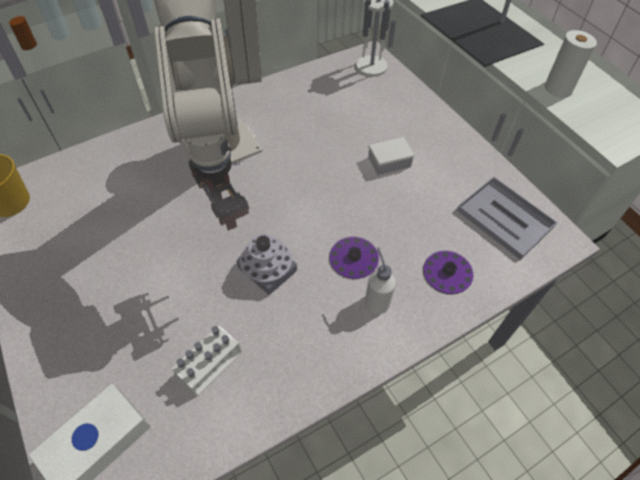

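View pics/t26.png

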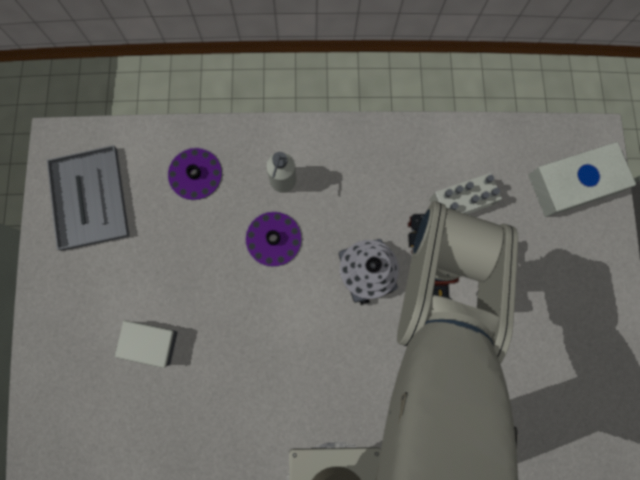

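The stack is complete: the scene picture shows it at about (266,258) and the wrist picture at (357,124), concentric with the largest at the bottom. The rack, bottle, tip box and purple discs are at their starting pixels. Handing in.

Run:
```python
from workcell import close_job, readout
print(close_job(), readout.get_obs()['t'])
```

```text
the job is handed in; nothing more can be done
the job is handed in; nothing more can be done
```

All three discs are on the spindle, hub up: large, then medium, then small on top. I handed the job in at about 37 s of the 72 s allowed. Each disc was lowered until contact force showed. The TCP heights at contact were 26.3, 55.9 and 85.9 mm, about 30 mm apart, which matches seat, +30 and +60 mm. The force was about 10 N at each contact.

- **Last checks:** The final wrist, scene and top pictures show a concentric stack with the gripper well clear. The rack, wash bottle, tip box and both purple discs look to be at their starting pixels; I compared these by eye, not by measurement.
- **What disagreed:** The reported TCP lies about 33 mm beyond the real fingertips, though the task says it is at their very end. Because of this, the first grasp of the large disc closed above its hub without touching anything. I spotted it in the pictures, reopened and went lower.
- **Light contact:** While I was lowering onto the medium and small discs, the fingertips touched their flanges at about 12 N and 7 N before gripping.

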